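# Charge the pigment mill and close it

## Robot

A 7-joint arm with a two-finger parallel gripper is mounted at the origin on the work surface. World frame = base frame: x ahead of the robot, y to its left, z up, the work surface at z = 0. Lengths are in m, angles in rad, forces in N, time in s.
With the tool pointing down it reaches from about 0.4 to 0.85 m from the base axis. Payload 10.4 kg.
Tool frame: the origin (TCP) lies between the finger pads; the fingertips stand ahead of it and the grasp point (between the pads) lies 5 mm behind it (manip.tip_extent is the z of the fingertips in the tool frame, in m); z points along the fingers, y is the line along which they close (so a half turn about z gives the same grasp; the last joint's range is limited). The gripper opens to 85 mm and grips with 20 to 120 N. Pads are 22 mm wide; open, the fingers measure 114 mm over their backs; the gripper's body (76 mm by 85 mm) begins 54 mm behind the grasp point. The pads swing forward as they close: fully open they stand 13 mm farther back than shut.
Start: joints at [-1.336, 0.332, -0.065, 1.46, 0.022, 1.35, -0.088], TCP at [0.159, 0.604, 0.245] pointing down, gripper open.
Joint ranges: [-2.6, 2.6], [-0.5, 2.12], [-1.47, 1.34], [0.16, 2.42], [-1.27, 4.41], [0.06, 2.06], [-2.6, 2.6]. Speed limits (rad/s): [2.22, 2.22, 2.79, 2.79, 3.14, 3.14, 3.14].

## Interface

Orientations are given as a unit quaternion [x, y, z, w].
In Python, from workcell import status, viewer, manip gives the robot as it stands.
- The arm moves only by the tool play_rows, never from a script. Its argument "plan" is one flat list of numbers, 7 for each row, row after row: the turn, a rotation vector about the tool's x, y, z in degrees, then the shift along the tool's x, y, z in m, then the opening, from 0 (shut) to 1 (fully open). In form: [ax, ay, az, dx, dy, dz, grip, ax, ay, az, dx, dy, dz, grip, ...]. A call has 1 to 20 rows; each row is the pose to reach, as a shift and turn from the pose commanded when the call began, along the tool's axes at that moment; what a row does not reach only later rows make up. A row lasts 1/8 s, in which the tool goes at most 62.5 mm and 10.7 degrees, less where a joint would pass 70% of its speed; a pose out of reach is approached as far as the arm can. A call with a gripper value outside its range is refused whole. The fingers move at their own pace and stop on an object; "squeeze" is the grip in N (left out, the last holds). Time passes only in rows, so rows that repeat a pose let the fingers close. It gives the time, the measured TCP pose, the force, the opening and the grip force at its end, in the units of the state.
- status.get_obs(): the state, without advancing time (a new reading comes with each control period).
- viewer.camera(name): name is "scene" or "top" or "wrist"; returns the picture (400x640x3 uint8, red, green, blue); there is no depth.
- viewer.camera_model(name): a dict with "fx", "fy", "cx", "cy" (pixels), "R" (3x3) and "t" (3): a world point X has camera coordinates R X + t. Camera axes: x right, y down, z forward; pixel columns grow to the right and rows downward; lengths in m; the calibration is good to about 2 mm. A picture is of the moment at which its call begins: read the wrist's pose just before it. camera_model takes no time and is no camera call; for the wrist camera it gives the pose at the moment of the call.
- manip.hand_in(): hands the job in; it is judged then, once.
The state is a dict: "clock": time; "joint_pos": joint angles; "joint_velocities": joint speeds; "tau": joint torques, N m; "position": TCP position; "ee_rot": TCP orientation; "ft_force": force on the tool from outside, world axes, zero at the start; "torque": the same for the moment, N m; "grip_width": opening from 0.0 (shut) to 1.0 (fully open); "grasp_force": force on a finger pad.
Only numpy, scipy, OpenCV 4.12 (cv2) and the standard library are available. Lean on these libraries where they do the work, as an engineer would, in place of code of your own. Each camera call takes 0.05 s, during which the arm holds its last target. There are 200 camera calls.

## Task

Load the small vibrating mill: pour all six porcelain balls from the cup into its tub and stand the cup upright on the table again. Then gently lower the holed cover plate over the two studs until it lies flush on the rim, and swing the hold-down bar fully across it to its stop. Leave the other pots, jars and bottles standing where they are.

Things in the scene. Friction and masses are not known exactly. Their poses are not given: they have to be found in the camera images.
- mill: Bench vibrating mill, fixed. Origin: on the table under the middle of its open steel tub; z up; y along the line of its two studs; -x side (yaw within 0.4 rad of the world's) has the hold-down bar. Tub inside 100 mm (x) by 120 (y), inner floor 26 mm, rim 90 mm above the table, flat flanges level with the rim at both y ends. Motor box on the +x side, to 108 mm from the origin, 80 mm high
- mill_seat (a point): centre of the tub's mouth, on the rim plane 90 mm above the table: where the middle of the cover's underside belongs
- stud0 (a point): centre of the tip of the upright locating stud at mill x 0, y +78 mm: 12 mm diameter, 28 mm tall from flange to tip (tip 118 mm above the table), tapered over its last 6 mm
- stud1 (a point): the same for the other stud, at mill x 0, y -78 mm
- mill_pivot (a point): on the vertical pivot axis of the hold-down bar, at the bar's underside (103 mm above the table, 13 mm above the rim); mill x -78 mm, y +55 mm
- clamp (a joint): swing of the level hold-down bar about mill_pivot. 0: points to the mill's -x (fully open); 1.57: to its +y; 3.14 (stop): to its +x, across the seated cover between grip and stud0, 3 mm above the plate. Grows clockwise seen from above. Steel bar, 62 mm from pivot to tip, 16 wide, 8 thick. Light friction (about 1 N at the knob), stays where left; starts open, 0.3 to 1.3
- clamp_knob (a point): top centre of the upright round knob on the hold-down bar: 14 mm diameter, 42 mm tall, 52 mm from the pivot axis, top 153 mm above the table
- cover: Loose metal cover plate, 120 mm (x) by 186 (y), 10 thick, about 0.5 kg, flat on the table. Origin: centre of its underside; z up. Two through holes of 14.5 mm at x 0, y +-78 mm. A solid upright grip on its middle: 16 mm wide (x), 60 long (y), from 10 to 42 mm above the underside. Fits either way round
- cup: Loose white cup, no handle, upright on the table, open at the top, slightly flared: outer diameter 56 mm at the foot, 68 at 60 mm height, 70 at the rim; 90 mm tall, wall 3 mm, about 0.2 kg. Origin: centre of its underside; z up. Its x axis points to the paint bottle, its -x to the pigment pot. Holds the six balls
- ball0_center (a point): centre of a white porcelain grinding ball, 20 mm diameter, 12 g, smooth, rolls easily; starts in the cup
- ball1_center (a point): centre of a white porcelain grinding ball, 20 mm diameter, 12 g, smooth, rolls easily; starts in the cup
- ball2_center (a point): centre of a white porcelain grinding ball, 20 mm diameter, 12 g, smooth, rolls easily; starts in the cup
- ball3_center (a point): centre of a white porcelain grinding ball, 20 mm diameter, 12 g, smooth, rolls easily; starts in the cup
- ball4_center (a point): centre of a white porcelain grinding ball, 20 mm diameter, 12 g, smooth, rolls easily; starts in the cup
- ball5_center (a point): centre of a white porcelain grinding ball, 20 mm diameter, 12 g, smooth, rolls easily; starts in the cup
- glaze_jar: Bystander: closed glass jar, 56 mm wide, 80 mm tall; starts beside one long edge of the cover (its -x side). Origin: centre of its underside
- paint_bottle: Bystander: bottle, 44 mm wide, 110 mm tall; starts about 85 mm from the cup's axis, on the cup's +x side. Origin: centre of its underside
- pigment_pot: Bystander: clay pot, 46 mm wide, 60 mm tall; starts about 85 mm from the cup's axis, on the cup's -x side. Origin: centre of its underside
- brush_pot: Bystander: pot of brushes, 75 mm wide, 210 mm tall with its brushes, standing behind the mill (mill's +x side, about 155 mm from the mill's centre). Origin: centre of its underside
- glaze_dish: Bystander: shallow brown dish, 68 mm wide, 28 mm tall; starts beside the other long edge of the cover (its +x side). Origin: centre of its underside
There are look-alikes about, which are no part of the job. There is more than one size of the cover; the job needs the smaller. Leave any purple look-alike of the cup alone.

How it is judged:
On the way, in this order (a step that is already met when the one before it is completed fails the run):
1. all six balls are in the tub (x of ball0_center in the frame of mill between -0.052 and 0.052 m and y of ball0_center in the frame of mill between -0.062 and 0.062 m and z of ball0_center in the frame of mill between 0.02 and 0.085 m and x of ball1_center in the frame of mill between -0.052 and 0.052 m and y of ball1_center in the frame of mill between -0.062 and 0.062 m and z of ball1_center in the frame of mill between 0.02 and 0.085 m and x of ball2_center in the frame of mill between -0.052 and 0.052 m and y of ball2_center in the frame of mill between -0.062 and 0.062 m and z of ball2_center in the frame of mill between 0.02 and 0.085 m and x of ball3_center in the frame of mill between -0.052 and 0.052 m and y of ball3_center in the frame of mill between -0.062 and 0.062 m and z of ball3_center in the frame of mill between 0.02 and 0.085 m and x of ball4_center in the frame of mill between -0.052 and 0.052 m and y of ball4_center in the frame of mill between -0.062 and 0.062 m and z of ball4_center in the frame of mill between 0.02 and 0.085 m and x of ball5_center in the frame of mill between -0.052 and 0.052 m and y of ball5_center in the frame of mill between -0.062 and 0.062 m and z of ball5_center in the frame of mill between 0.02 and 0.085 m), for 0.2 s.
2. the cup stands upright on the table again (angle between cup's own z axis and vertical below 0.1 rad and height (world z) of cup between -0.005 and 0.006 m and linear speed of cup below 0.02 m/s), for 0.2 s.
3. the cover lies flush on the rim, over both studs (horizontal distance between cover and mill_seat below 0.004 m and z of cover in the frame of mill between 0.087 and 0.0925 m and angle between the x axis of cover and the x axis of mill, either way round below 0.05 rad and angle between cover's own z axis and vertical below 0.03 rad), for 0.2 s.
4. the hold-down bar is swung across to its stop (value of joint clamp above 2.95 rad), for 0.2 s.
At the end, for the whole second after the job is handed in: All six balls are inside the tub below its rim; the cover lies on the rim over both studs (centre within 4 mm of the seat, underside within 2.5 mm of the rim plane, level); the hold-down bar is at its stop (joint above 2.95 rad); the cup stands upright on the table, at rest (all of step 1 and all of step 2 and all of step 3 and value of joint clamp above 2.95 rad and linear speed of cover below 0.02 m/s); the robot touches nothing.
It fails at once if a bystander is knocked over or shifted by more than 30 mm (distance of any of glaze_jar, paint_bottle, pigment_pot, brush_pot, glaze_dish from where it was at the start of the episode above 0.03 m or angle between any of glaze_jar, paint_bottle, pigment_pot, brush_pot, glaze_dish's own z axis and vertical above 0.35 rad).
It fails at once if the cover is dropped or rammed onto the mill (over 80 N) (contact force between cover and mill above 80 N).
It also fails if it takes over 72 s, if anything falls off the work surface, if the arm or the gripper's body presses on something with over 40 N, if the wrist force passes 120 N, or if a joint passes its speed limit or range.

## Working session

There is one attempt and no reset: what is moved stays moved. The work goes in short steps, Python scripts to look and compute and a tool call to move; the robot and the scene stay as the last step left them, time stands still between calls to the robot, and variables do not carry over. Pictures are saved under pics/ and viewed, at most 10 in all, crops included, and the job is handed in when it is done.

Besides the shell and the picture viewer there is one more tool, called after "Call:" by a JSON object that holds its "fn" and its "kwargs". play_rows: Moves the arm, as the interface text tells. Its arguments: {"type":"object","properties":{"plan":{"type":"array","items":{"type":"number"}},"squeeze":{"type":"number"}},"required":["plan"]}

```bash
mkdir -p pics; ls; python3 - <<'E'
from workcell import status,viewer,manip
import cv2,numpy as np
print(status.get_obs(), manip.tip_extent)
ims=[]
for n in ("scene","top"):
    im=viewer.camera(n); cv2.imwrite(f"pics/{n}0.png",im[:,:,::-1]); m=viewer.camera_model(n); print(n,m)
E
```

```text
pics
{'clock': 0.0, 'joint_pos': array([-1.3356079 ,  0.33288191, -0.06471506,  1.4609241 ,  0.02159565,
        1.34991328, -0.08848887]), 'joint_velocities': array([ 1.26883692e-05,  1.62606983e-03, -1.79506497e-03,  1.12075900e-03,
       -1.95931114e-03, -1.49765876e-03,  8.17824972e-04]), 'tau': array([ 3.81446553e-04, -6.25440359e+01,  4.96027758e-02, -3.91594827e+01,
        1.63145241e-02,  9.83819074e-03,  9.24060657e-06]), 'position': array([0.15924341, 0.60400731, 0.24451791]), 'ee_rot': array([ 1.28515245e-01,  9.91707275e-01, -7.12777107e-04, -6.35902438e-05]), 'ft_force': array([0.56090788, 0.02181109, 0.02160347]), 'torque': array([-0.0010242 ,  0.03367739,  0.02529808]), 'grasp_force': 0.0, 'grip_width': 0.9996078711294301} 0.014
scene {'fx': 362.434581829501, 'fy': 362.434581829501, 'cx': 326.0735413747137, 'cy': 196.95507972775832, 'R': array([[-0.27513562,  0.96139975,  0.00330295],
       [ 0.83616099,  0.24098723, -0.49270677],
       [-0.47448413, -0.13279938, -0.87018914]]), 't': array([ 0.13360805, -0.34938289,  1.14096577])}
top {'fx': 513.5831552346601, 'fy': 513.5831552346601, 'cx': 318.9288153751329, 'cy': 196.71380180173827, 'R': array([[-0.02474567, -0.99960029, -0.0136718 ],
       [-0.98136469,  0.02689651, -0.19026278],
       [ 0.19055446,  0.00870884, -0.981638  ]]), 't': array([0.00351197, 0.49571574, 1.38990031])}
```

View pics/top0.png

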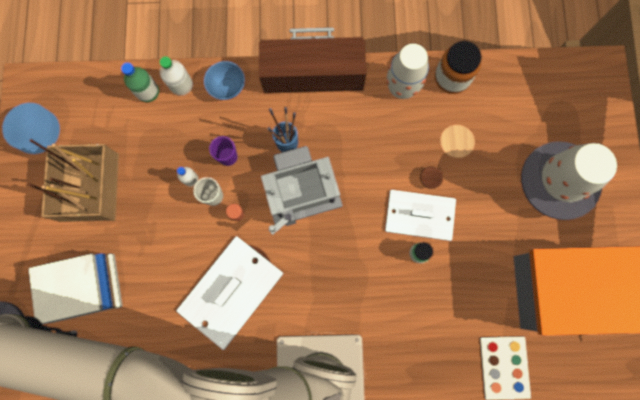

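View pics/scene0.png

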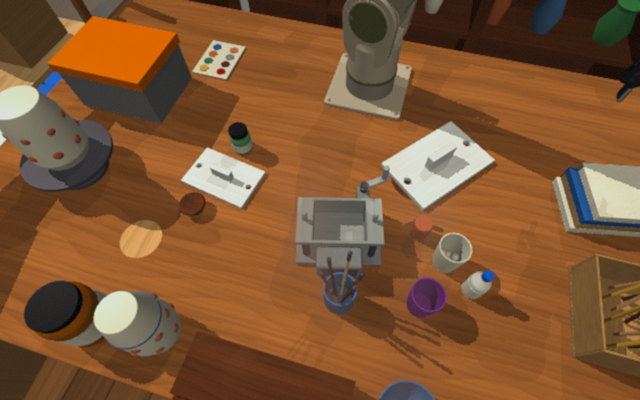

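Top view. Cover candidates: the small plate at (421,215), with the jar at (422,252) and the dish at (431,177), and the large plate at (230,292). The job needs the small one. Cup candidates: the white cup with balls at (208,190), between the bottle at (187,175) and the pot at (234,211), and the purple cup at (223,151), which stays put. Mill is at (302,190), with its bar at (280,222). I'll check the choice in a close crop.

```bash
cat > h.py <<'E'
from workcell import status,viewer,manip
import cv2,numpy as np
from scipy.spatial.transform import Rotation as Rn
def ray(m,uv,z):
    uv=np.atleast_2d(uv).astype(float); R,t=np.array(m['R']),np.array(m['t'])
    d=np.c_[(uv[:,0]-m['cx'])/m['fx'],(uv[:,1]-m['cy'])/m['fy'],np.ones(len(uv))]@R
    c=-R.T@t; return c+d*((z-c[2])/d[:,2])[:,None]
def proj(m,X):
    c=np.atleast_2d(X)@np.array(m['R']).T+m['t']; return np.c_[m['fx']*c[:,0]/c[:,2]+m['cx'],m['fy']*c[:,1]/c[:,2]+m['cy']]
def tool(X=None):
    o=status.get_obs(); R=Rn.from_quat(o['ee_rot']); return o,R
def snap(n,name):
    m=viewer.camera_model(n); im=viewer.camera(n)[:,:,::-1].copy(); cv2.imwrite(f"pics/{name}.png",im); return im,m
E
python3 - <<'E'
from h import *
im=cv2.imread("pics/top0.png"); m=viewer.camera_model("top")
for n,u,z in [("cup",(208,190),.09),("bottle",(187,175),.09),("pigpot",(234,211),.06),("purple",(223,151),.09),("mill",(302,190),.09),("jar",(422,252),.08),("dish",(431,177),.028),("plate",(421,215),.01)]:
    print(n,ray(m,u,z)[0].round(3))
cv2.imwrite("pics/crop.png",cv2.resize(im[115:275,165:461],None,fx=2.7,fy=2.7,interpolation=cv2.INTER_CUBIC))
E
```

```text
cup [0.514 0.293 0.09 ]
bottle [0.558 0.351 0.09 ]
pigpot [0.459 0.226 0.06 ]
purple [0.624 0.253 0.09 ]
mill [0.507 0.036 0.09 ]
jar [ 0.331 -0.281  0.08 ]
dish [ 0.548 -0.33   0.028]
plate [ 0.442 -0.298  0.01 ]
```

View pics/crop.png

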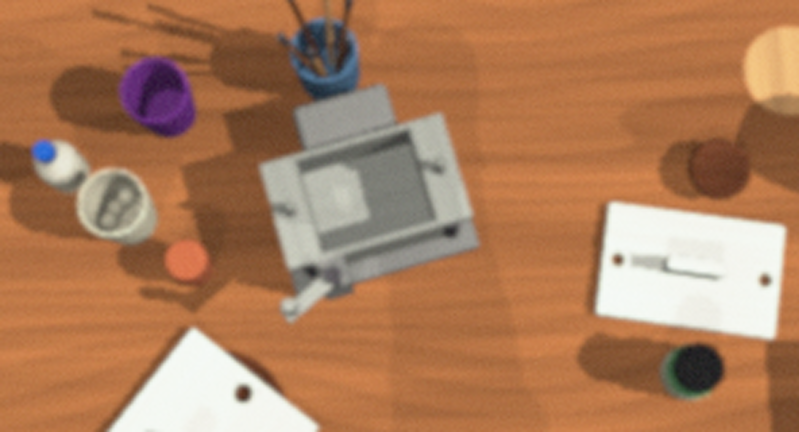

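The crop confirms both choices: the small white plate with two holes lies between the dark jar and the brown dish, and the white cup with balls stands between the bottle and the orange pot. Next I work out an observation pose above the mill.

```bash
cat >> h.py <<'E'
def target(pos,az,lean):
    "tool x horizontal heading az (deg) at lean 0; tool z leans toward az by lean"
    a=np.radians(az);l=np.radians(lean);h=np.array([np.cos(a),np.sin(a),0]);k=np.array([0,0,1.])
    z=np.sin(l)*h-np.cos(l)*k; y=np.cross(k,h)*-1; x=np.cross(y,z)
    return Rn.from_matrix(np.c_[x,y,z]),np.array(pos)
def go(pos,az,lean):
    o,R=tool(); T,p=target(pos,az,lean)
    rv=np.degrees((R.inv()*T).as_rotvec()); d=R.inv().apply(p-o['position'])
    print('plan',rv.round(1),d.round(4),'rot',np.linalg.norm(rv).round(0),'dist',np.linalg.norm(d).round(3))
E
python3 - <<'E'
from h import *
im=cv2.imread("pics/top0.png"); m=viewer.camera_model("top")
c=np.array([(443,113),(472,215),(295,268),(260,165),(367,190.),(116,205),(187,262),(290,308)])/2.7+[165,115]
print(ray(m,c[:5],.09).round(3), ray(m,c[5:6],.09),ray(m,c[6:7],.06),ray(m,c[7:],.153))
cv=np.array([(610,203),(785,225),(778,338),(596,313),(618,260),(765,281)])/2.7+[165,115]
print(ray(m,cv,.01).round(3))
go((.50,.04,.33),106,0); go((.50,.04,.33),-74,0)
E
```

```text
[[ 0.599 -0.041  0.09 ]
 [ 0.492 -0.067  0.09 ]
 [ 0.442  0.112  0.09 ]
 [ 0.549  0.147  0.09 ]
 [ 0.52   0.039  0.09 ]] [[0.51179446 0.29257192 0.09      ]] [[0.45650874 0.22557988 0.06      ]] [[0.39402669 0.11089819 0.153     ]]
[[ 0.516 -0.216  0.01 ]
 [ 0.487 -0.4    0.01 ]
 [ 0.368 -0.384  0.01 ]
 [ 0.399 -0.196  0.01 ]
 [ 0.455 -0.222  0.01 ]
 [ 0.428 -0.375  0.01 ]]
plan [-0.1  0.  59.2] [-0.4733 -0.4586 -0.0848] rot 59.0 dist 0.664
plan [-0.000e+00 -1.000e-01 -1.208e+02] [-0.4733 -0.4586 -0.0848] rot 121.0 dist 0.664
```

Call:
{"fn": "play_rows", "kwargs": {"plan": [0,0,59,-0.473,-0.459,-0.085,1,0,0,59,-0.473,-0.459,-0.085,1,0,0,59,-0.473,-0.459,-0.085,1,0,0,59,-0.473,-0.459,-0.085,1,0,0,59,-0.473,-0.459,-0.085,1,0,0,59,-0.473,-0.459,-0.085,1,0,0,59,-0.473,-0.459,-0.085,1,0,0,59,-0.473,-0.459,-0.085,1,0,0,59,-0.473,-0.459,-0.085,1,0,0,59,-0.473,-0.459,-0.085,1,0,0,59,-0.473,-0.459,-0.085,1,0,0,59,-0.473,-0.459,-0.085,1,0,0,59,-0.473,-0.459,-0.085,1,0,0,59,-0.473,-0.459,-0.085,1]}}

```text
clock: 1.85
position: [0.4992, 0.0411, 0.33]
ee_rot: [0.599, 0.8, -0.0, -0.0]
ft_force: [-0.0, -0.0, 0.3]
grip_width: 1.002
grasp_force: 0.0
```

```bash
python3 - <<'E'
from h import *
im,m=snap("wrist","w1"); o,R=tool(); print(o['position'],R.as_matrix().round(3),o['joint_pos'].round(3)); print(m)
print('cam in tool', R.inv().apply(-m['R'].T@m['t']-o['position']))
E
```

```text
[0.49929134 0.04102531 0.330118  ] [[-0.281  0.96  -0.   ]
 [ 0.96   0.281  0.   ]
 [ 0.    -0.    -1.   ]] [-7.670e-01 -2.000e-03  6.000e-01  1.670e+00  1.000e-03  1.474e+00
  1.190e-01]
{'fx': 359.4854533490497, 'fy': 359.4854533490497, 'cx': 325.48577629199934, 'cy': 195.22707729926807, 'R': array([[ 9.59384502e-01,  2.82101615e-01, -2.35923749e-04],
       [ 2.68766471e-01, -9.13778987e-01,  3.04585862e-01],
       [ 8.57085813e-02, -2.92278364e-01, -9.52484854e-01]]), 't': array([-0.49154522, -0.16213614,  0.42941233])}
cam in tool [ 0.07789922  0.00097625 -0.12813152]
```

View pics/w1.png

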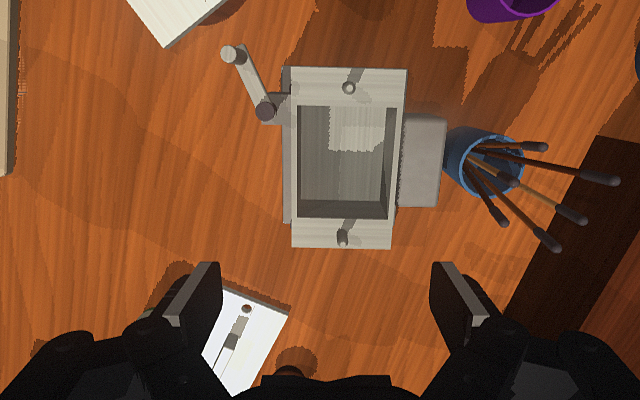

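The wrist picture shows the mill with stud tips near (349,88) and (343,238), the tub mouth, the bar pivot at (266,108), the knob at (232,53) and the brush pot on the right at (485,165). A few rays give the mill's pose, and then I plan the cup approach.

```bash
python3 - <<'E'
from h import *
m=viewer.camera_model("wrist")
s=ray(m,[(349,87),(343,238)],.118); print(s.round(4),s.mean(0),np.linalg.norm(s[0]-s[1]),np.degrees(np.arctan2(*(s[0]-s[1])[[1,0]])))
print('inner',ray(m,[(297,106),(396,107),(387,217),(297,217)],.09).round(3))
print('knob,piv',ray(m,[(232,53)],.153).round(3),ray(m,[(266,108)],.111).round(3),'brush',ray(m,(487,165),.1).round(3))
c=np.array([.512,.2926]); b=np.array([.558,.351]); p=np.array([.4565,.2256])
print(np.degrees(np.arctan2(*(b-p)[::-1])))
az=51;h=np.array([np.cos(np.radians(az)),np.sin(np.radians(az)),0]);l=np.radians(45)
z=np.sin(l)*h-np.cos(l)*np.array([0,0,1]); g=np.array([*c,.064])
tcp=g+.005*z; print(tcp, tcp-.12*z)
go(tcp-.12*z,az,45)
E
```

```text
[[ 0.5005  0.1163  0.118 ]
 [ 0.5395 -0.0279  0.118 ]] [0.51999696 0.04418994 0.118     ] 0.14946869538648322 105.1450255784536
inner [[ 0.458  0.084  0.09 ]
 [ 0.553  0.111  0.09 ]
 [ 0.583 -0.002  0.09 ]
 [ 0.489 -0.03   0.09 ]]
knob,piv [[0.402 0.115 0.153]] [[0.432 0.076 0.111]] brush [[0.66  0.083 0.1  ]]
51.012949322523944
[0.51422498 0.29534763 0.06046447] [0.46082538 0.2294046  0.14531728]
plan [-21.7  41.4  52.4] [0.1915 0.0161 0.1849] rot 70.0 dist 0.267
```

```bash
python3 -c "
from h import *
go((.443,.208,.174),51,45)"
```

```text
plan [-21.7  41.4  52.4] [ 0.176  -0.007   0.1562] rot 70.0 dist 0.235
```

Call:
{"fn": "play_rows", "kwargs": {"plan": [-21.7,41.4,52.4,0.176,-0.007,0.156,1,-21.7,41.4,52.4,0.176,-0.007,0.156,1,-21.7,41.4,52.4,0.176,-0.007,0.156,1,-21.7,41.4,52.4,0.176,-0.007,0.156,1,-21.7,41.4,52.4,0.176,-0.007,0.156,1,-21.7,41.4,52.4,0.176,-0.007,0.156,1,-21.7,41.4,52.4,0.176,-0.007,0.156,1,-21.7,41.4,52.4,0.176,-0.007,0.156,1,-21.7,41.4,52.4,0.176,-0.007,0.156,1,-21.7,41.4,52.4,0.176,-0.007,0.156,1,-21.7,41.4,52.4,0.176,-0.007,0.156,1]}}

```text
clock: 3.28
position: [0.4433, 0.2073, 0.1739]
ee_rot: [0.834, 0.397, 0.346, -0.165]
ft_force: [-0.4, 0.5, 0.1]
grip_width: 1.003
grasp_force: 0.0
```

```bash
python3 - <<'E'
from h import *
im,m=snap("wrist","w2"); o,R=tool(); print(o['position'],R.as_matrix().round(3),o['joint_pos'].round(3))
print(proj(m,[(.512,.2926,.09),(.512,.2926,0)]))
E
```

```text
[0.44321686 0.20728628 0.17375128] [[ 0.447  0.776  0.446]
 [ 0.548 -0.631  0.549]
 [ 0.707 -0.001 -0.707]] [ 0.038 -0.215 -0.257  2.416 -1.142  0.557 -0.018]
[[323.86168613 164.24620803]
 [324.33784679 213.57625213]]
```

View pics/w2.png

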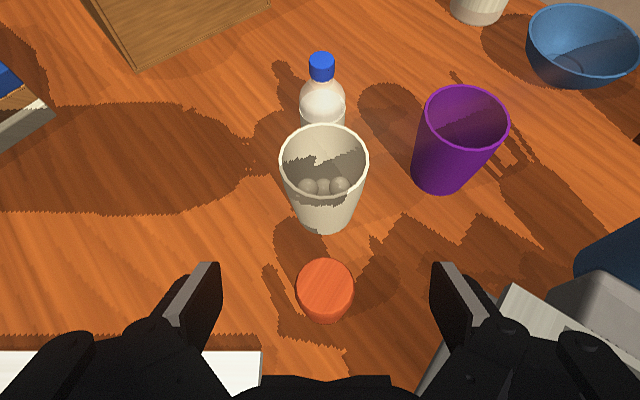

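The rim centre is at about (324,161), against a predicted (324,164). The pot is on the approach line at (325,290) and will pass under the gripper. I advance, then grip.

Call:
{"fn": "play_rows", "kwargs": {"plan": [0,0,0,0,0,0.05,1,0,0,0,0,0,0.09,1,0,0,0,0,0,0.12,1,0,0,0,0,0,0.145,1,0,0,0,0,0,0.162,1,0,0,0,0,0,0.162,1,0,0,0,0,0,0.162,0.5,0,0,0,0,0,0.162,0.5,0,0,0,0,0,0.162,0.5,0,0,0,0,0,0.162,0.5], "squeeze": 40}}

```text
clock: 4.58
position: [0.5185, 0.2936, 0.07]
ee_rot: [0.835, 0.402, 0.337, -0.167]
ft_force: [-2.5, 4.3, 5.8]
grip_width: 0.791
grasp_force: 43.8
```

```bash
python3 - <<'E'
from h import *
o,R=tool(); print(o['position'],o['joint_pos'].round(3),o['ft_force'],o['grasp_force'],o['grip_width'])
# pour pose candidates, after lifting
E
```

```text
[0.51848753 0.29361973 0.06997444] [ 0.556  0.403 -1.022  2.235 -1.266  0.067  0.263] [-2.5408065   4.27208131  5.81242118] 43.776974893407896 0.7914461138557253
```

```bash
cat > kin.py <<'E'
import numpy as np, itertools
from scipy.optimize import least_squares
from scipy.spatial.transform import Rotation as Rn
def fk(q,P,S):
    yaw,b,L1,L2,L3,a1,a2,ty,bx,by,a3=P
    T=Rn.from_euler('z',yaw); p=np.array([bx,by,b])
    for i,(q_,s) in enumerate(zip(q,S)):
        T=T*Rn.from_euler('zyzyzyz'[i],s*q_)
        if i==2: p=p+T.apply([a1,0,L1])
        if i==3: p=p+T.apply([-a1,0,0])
        if i==4: p=p+T.apply([a2,0,L2])
        if i==5: p=p+T.apply([a3,0,0])
    T=T*Rn.from_euler('z',ty); p=p+T.apply([0,0,L3]); return T,p
E
cat > dat.py <<'E'
D=[([-1.3356079,.33288191,-.06471506,1.4609241,.02159565,1.34991328,-.08848887],[.15924341,.60400731,.24451791],[.128515245,.991707275,-.000712777,-.0000635902]),
([-.767,-.002,.6,1.67,.001,1.474,.119],[.49929,.041025,.330118],[.599,.8,0,0]),
([.038,-.215,-.257,2.416,-1.142,.557,-.018],[.44321686,.20728628,.17375128],[.834,.397,.346,-.165]),
([.556,.403,-1.022,2.235,-1.266,.067,.263],[.51848753,.29361973,.06997444],[.835,.402,.337,-.167])]
E
python3 - <<'E'
from kin import *; from dat import D
best=[]
for s in itertools.product([1,-1],repeat=4):
    S=[s[0],1,s[1],1,s[2],1,s[3]]
    def f(P):
        r=[]
        for q,p,e in D:
            T,x=fk(q,P,S); r+=list(x-p)+list(.3*(T.inv()*Rn.from_quat(e)).as_rotvec())
        return np.array(r)
    for ty in (1.57,-1.57,0,3.14):
        o=least_squares(f,[-.087,.35,.4,.4,.25,0,0,ty,0,0,0]); best.append((o.cost,S,o.x))
best.sort(key=lambda b:b[0])
for b in best[:3]: print(b[0],b[1],b[2].round(4))
E
```

```text
0.0001961639578729231 [-1, 1, -1, 1, -1, 1, -1] [-0.0451  0.1944  0.4383  0.4906  0.2502  0.0214  0.0222  1.5325  0.009
 -0.0145  0.0104]
0.00019616395787293262 [-1, 1, -1, 1, -1, 1, -1] [-0.0451  0.1944  0.4383  0.4906  0.2502  0.0214  0.0222  1.5325  0.009
 -0.0145  0.0104]
0.000196163957873031 [-1, 1, -1, 1, -1, 1, -1] [-0.0451  0.1944  0.4383  0.4906  0.2502  0.0214  0.0222  1.5325  0.009
 -0.0145  0.0104]
```

```bash
cat > ik.py <<'E'
from kin import *; from h import target
S=[-1,1,-1,1,-1,1,-1];P=[-.0451,.1944,.4383,.4906,.2502,.0214,.0222,1.5325,.009,-.0145,.0104]
lo=np.array([-2.6,-.5,-1.47,.16,-1.27,.06,-2.6]);hi=np.array([2.6,2.12,1.34,2.42,4.41,2.06,2.6])
def ik(pos,az,lean,q0):
    T0,p0=target(pos,az,lean)
    def f(q):
        T,x=fk(q,P,S); return np.r_[(x-p0)*10,3*(T.inv()*T0).as_rotvec(),.01*(q-q0)]
    o=least_squares(f,np.clip(q0,lo+.02,hi-.02),bounds=(lo,hi)); T,x=fk(o.x,P,S)
    return o.x,np.linalg.norm(x-p0),np.degrees((T.inv()*T0).magnitude())
E
python3 - <<'E'
from ik import *
q=np.array([.556,.403,-1.022,2.235,-1.266,.067,.263]); C=np.array([.521,.042])
for az in (51,75,105,140,0,-40,-75,-120,180):
  for tau in (105,):
    a=np.radians(az);h=np.array([np.cos(a),np.sin(a)]); lean=45-tau;l=np.radians(lean)
    G=np.r_[C-.03*h,.19]; tcp=G+.005*np.r_[np.sin(l)*h,-np.cos(l)]
    best=min((ik(tcp,az,lean,s) for s in [q,np.array([-.1,.4,0,1.6,.5,1.,0]),np.array([-.1,.4,0,1.6,1.57,1.5,0]),np.array([-.5,.8,.5,1.4,3.1,1.,0]),np.array([0,.8,0,1.4,-1,1.,1])]),key=lambda r:r[1]*100+r[2])
    print(az,tau,best[0].round(2),best[1].round(3),best[2].round(1))
E
```

```text
51 105 [-0.5   0.55  0.18  1.58  0.47  1.91 -1.03] 0.0 0.0
75 105 [-0.35  0.44 -0.13  1.74  0.79  1.76 -0.94] 0.0 0.0
105 105 [-0.34  0.28 -0.23  1.98  1.06  1.46 -0.77] 0.0 0.0
140 105 [-0.31  0.06 -0.24  2.27  1.4   0.98 -0.64] 0.0 0.0
0 105 [ 0.12  0.62 -0.34  1.48 -0.    2.06 -1.84] 0.009 2.3
-40 105 [-0.08  0.54  0.19  1.59 -0.59  1.96 -2.08] 0.0 0.0
-75 105 [ 0.16  0.38  0.04  1.83 -0.87  1.62 -2.38] 0.0 0.0
-120 105 [ 0.91  0.14 -0.68  2.2  -1.23  0.99 -2.59] 0.0 0.0
180 105 [-1.66 -0.5   1.2   2.42  1.92  0.67 -0.27] 0.015 2.5
```

```bash
python3 - <<'E'
from ik import *
from h import go
q=np.array([.556,.403,-1.022,2.235,-1.266,.067,.263])
W=[((.514,.292,.13),51,45),((.51,.29,.21),51,30),((.51,.28,.22),55,15),((.515,.2,.22),75,10),((.527,.1,.22),95,5),((.531,.01,.21),105,0),((.531,.01,.21),105,-20),((.531,.01,.21),105,-40),((.531,.012,.205),105,-65)]
for w in W:
    q,e,r=ik(*w,q); print(w,q.round(2),e.round(3),r.round(1)); go(*w)
E
```

```text
((0.514, 0.292, 0.13), 51, 45) [ 0.5   0.16 -0.92  2.21 -1.09  0.3  -0.07] 0.0 0.0
plan [-0.8  0.8  0.1] [ 0.0389 -0.003  -0.0458] rot 1.0 dist 0.06
((0.51, 0.29, 0.21), 51, 30) [ 0.38  0.04 -0.88  1.97 -0.3   0.69 -0.98] 0.0 0.0
plan [ -0.7 -14.2   0.2] [ 0.0918 -0.0055 -0.106 ] rot 14.0 dist 0.14
((0.51, 0.28, 0.22), 55, 15) [ 0.24  0.16 -0.84  1.8   0.01  1.   -1.18] 0.0 0.0
plan [  1.3 -29.2  -3.2] [ 0.0932  0.0006 -0.1187] rot 29.0 dist 0.151
((0.515, 0.2, 0.22), 75, 10) [ 0.39  0.16 -0.83  1.79 -0.02  1.14 -0.68] 0.0 0.0
plan [ 10.4 -33.8 -21.3] [ 0.0507  0.0542 -0.1605] rot 41.0 dist 0.177
((0.527, 0.1, 0.22), 95, 5) [ 0.51  0.17 -0.81  1.78  0.04  1.24 -0.2 ] 0.0 0.0
plan [ 18.  -37.4 -40.4] [ 0.0003  0.1257 -0.2104] rot 58.0 dist 0.245
((0.531, 0.01, 0.21), 105, 0) [ 0.61  0.15 -0.76  1.8   0.11  1.23  0.08] 0.0 0.0
plan [ 20.2 -41.1 -50.8] [-0.0552  0.1848 -0.251 ] rot 68.0 dist 0.317
((0.531, 0.01, 0.21), 105, -20) [ 0.45  0.14 -0.79  1.86  0.48  1.23 -0.23] 0.0 0.0
plan [ 11.3 -59.5 -55. ] [-0.0552  0.1848 -0.251 ] rot 82.0 dist 0.317
((0.531, 0.01, 0.21), 105, -40) [ 0.28  0.2  -0.79  1.91  0.85  1.36 -0.54] 0.0 0.0
plan [  1.7 -77.8 -58.2] [-0.0552  0.1848 -0.251 ] rot 97.0 dist 0.317
((0.531, 0.012, 0.205), 105, -65) [ 0.06  0.36 -0.71  1.98  1.22  1.66 -0.84] 0.0 0.0
plan [ -11.6 -100.3  -60.7] [-0.0576  0.1836 -0.2463] rot 118.0 dist 0.313
```

Call:
{"fn": "play_rows", "kwargs": {"plan": [0,0,0,0.015,0,-0.015,0.5,0,0,0,0.039,-0.003,-0.046,0.5,-0.5,-7,0,0.065,-0.005,-0.075,0.5,-0.7,-14,0,0.092,-0.005,-0.106,0.5,0.3,-22,-1.5,0.093,-0.003,-0.112,0.5,1.3,-29,-3,0.093,0,-0.119,0.5,6,-32,-12,0.072,0.027,-0.14,0.5,10.4,-34,-21,0.05,0.054,-0.16,0.5,14,-36,-31,0.025,0.09,-0.185,0.5,18,-37.5,-40.5,0,0.126,-0.21,0.5,19,-39,-46,-0.027,0.155,-0.23,0.5,20,-41,-51,-0.055,0.185,-0.251,0.5,20,-41,-51,-0.055,0.185,-0.251,0.5,20,-41,-51,-0.055,0.185,-0.251,0.5,20,-41,-51,-0.055,0.185,-0.251,0.5]}}

```text
clock: 6.45
position: [0.5313, 0.0094, 0.2097]
ee_rot: [0.609, 0.793, 0.002, 0.001]
ft_force: [0.2, -0.2, -2.3]
grip_width: 0.795
grasp_force: 46.2
```

```bash
python3 - <<'E'
from h import *
o,R=tool(); print(o['position'],R.as_matrix().round(2),o['joint_pos'].round(3))
for l in (-20,-40,-60,-65): go((.531,.012,.205),105,l)
im,m=snap("top","t2"); im2,m=snap("scene","s2"); cv2.imwrite("pics/c2.png",np.hstack([cv2.resize(im[100:300,150:450],None,fx=1.33,fy=1.33),cv2.resize(im2[100:300,250:550],None,fx=1.33,fy=1.33)]))
E
```

```text
[0.53132481 0.00943355 0.20966294] [[-0.26  0.97  0.  ]
 [ 0.97  0.26  0.  ]
 [ 0.    0.   -1.  ]] [ 0.267  0.175 -0.409  1.743  0.072  1.235  0.101]
plan [  0.2 -20.   -0.1] [0.0026 0.0003 0.0047] rot 20.0 dist 0.005
plan [  0.2 -40.   -0.1] [0.0026 0.0003 0.0047] rot 40.0 dist 0.005
plan [  0.2 -60.   -0.2] [0.0026 0.0003 0.0047] rot 60.0 dist 0.005
plan [  0.2 -65.   -0.2] [0.0026 0.0003 0.0047] rot 65.0 dist 0.005
```

View pics/c2.png

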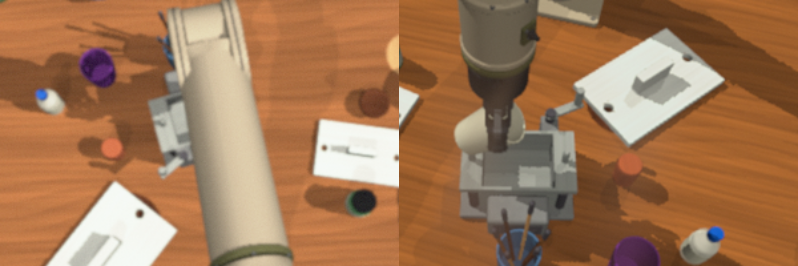

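The scene view shows the cup tilted with its mouth over the tub and the gripper clear of the brush pot. Tilting slowly to pour.

Call:
{"fn": "play_rows", "kwargs": {"plan": [0,-7,0,0.001,0,0.002,0.5,0,-15,0,0.002,0,0.004,0.5,0,-22,0,0.002,0,0.005,0.5,0,-29,0,0.002,0,0.005,0.5,0,-34,0,0.002,0,0.005,0.5,0,-38,0,0.002,0,0.005,0.5,0,-42,0,0.002,0,0.005,0.5,0,-46,0,0.002,0,0.005,0.5,0,-50,0,0.002,0,0.005,0.5,0,-54,0,0.002,0,0.005,0.5,0,-58,0,0.002,0,0.005,0.5,0,-62,0,0.002,0,0.005,0.5,0,-65,0,0.002,0,0.005,0.5,0,-65,0,0.002,0,0.005,0.5,0,-65,0,0.002,0,0.005,0.5,0,-65,0,0.002,0,0.005,0.5,0,-65,0,0.002,0,0.005,0.5]}}

```text
clock: 8.68
position: [0.5311, 0.0099, 0.2048]
ee_rot: [0.515, 0.668, -0.326, 0.426]
ft_force: [-0.6, 0.2, -2.4]
grip_width: 0.793
grasp_force: 46.3
```

```bash
python3 - <<'E'
from h import *
o,R=tool(); print(o['position'],R.as_matrix().round(2),o['joint_pos'].round(3),o['ft_force'])
im2,m=snap("scene","s3"); im,m=snap("wrist","w3"); cv2.imwrite("pics/c3.png",np.hstack([cv2.resize(im2[130:280,260:420],None,fx=2.5,fy=2.5,interpolation=cv2.INTER_CUBIC),cv2.resize(im,(400,375))]))
E
```

```text
[0.53110128 0.00987845 0.20477084] [[-0.1   0.97  0.23]
 [ 0.41  0.26 -0.88]
 [-0.91  0.   -0.42]] [-0.296  0.443 -0.432  1.877  1.1    1.681 -0.878] [-0.63649556  0.18488037 -2.38792487]
```

View pics/c3.png

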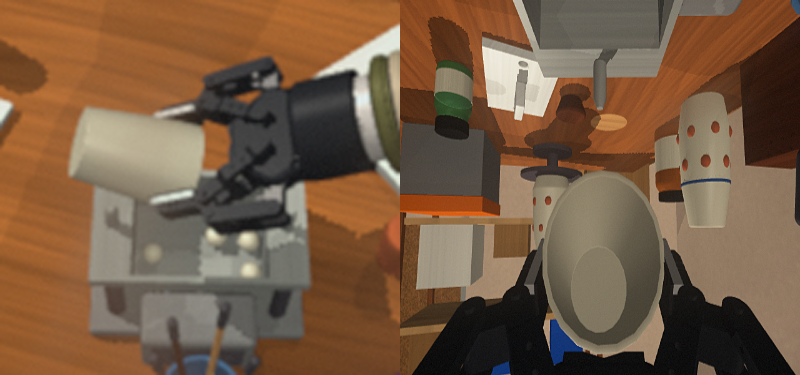

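The cup is empty and the balls lie in the tub, four visible in the left panel and the rest hidden. I'll set the cup down in free space right of the mill, where the wrist joints have more margin. First a reach check.

```bash
python3 - <<'E'
from ik import *; from h import go
R=Rn.from_quat([.835,.402,.337,-.167]).as_matrix(); z=R[:,2]; print('lean',np.degrees(np.arccos(-z[2])),'roll',np.degrees(np.arcsin(R[2,1])))
q0=np.array([-.296,.443,-.432,1.877,1.1,1.681,-.878])
q1=np.array([.267,.175,-.409,1.743,.072,1.235,.101])
for p in [(.64,-.14),(.66,-.17),(.6,-.15),(.7,-.1)]:
  for az in (-15,10,40,-60,105,150):
    b=min((ik((*p,.07),az,44.5,s) for s in (q0,q1,np.array([.2,.8,0,1.5,0,.3,0]),np.array([.2,.5,0.5,1.5,-.5,.5,1]))),key=lambda r:r[1]*100+r[2])
    print(p,az,b[0].round(2),b[1].round(3),b[2].round(1))
E
```

```text
lean 44.179074836262416 roll -0.45491730068657993
(0.64, -0.14) -15 [-0.15  0.28  0.29  2.08  0.02  0.06 -1.74] 0.005 2.2
(0.64, -0.14) 10 [ 1.18  0.51 -1.04  2.07  0.41  0.1  -1.42] 0.0 0.0
(0.64, -0.14) 40 [ 0.24  0.44  0.24  1.93 -1.2   0.89  0.44] 0.0 0.0
(0.64, -0.14) -60 [-1.06  0.84  1.23  1.91 -0.19  0.48 -2.6 ] 0.0 0.0
(0.64, -0.14) 105 [ 0.69  0.84 -0.49  1.32 -0.28  1.51  0.61] 0.0 0.0
(0.64, -0.14) 150 [ 0.69  1.17 -1.02  1.03  0.46  1.98  0.84] 0.0 0.0
(0.66, -0.17) -15 [ 0.08  0.31  0.1   2.02  0.03  0.06 -1.68] 0.004 1.7
(0.66, -0.17) 10 [ 1.19  0.58 -1.03  2.    0.41  0.15 -1.36] 0.0 0.0
(0.66, -0.17) 40 [ 0.28  0.49  0.24  1.84 -1.18  0.92  0.42] 0.0 0.0
(0.66, -0.17) -60 [-1.02  0.99  1.34  1.87 -0.59  0.51 -2.25] 0.0 0.0
(0.66, -0.17) 105 [ 0.69  0.9  -0.48  1.2  -0.25  1.57  0.61] 0.0 0.0
(0.66, -0.17) 150 [ 0.65  1.21 -1.    0.9   0.5   2.05  0.9 ] 0.0 0.0
(0.6, -0.15) -15 [-0.05  0.2   0.23  2.17  0.02  0.06 -1.69] 0.008 3.0
(0.6, -0.15) 10 [ 1.36  0.51 -1.17  2.16  0.43  0.1  -1.4 ] 0.0 0.0
(0.6, -0.15) 40 [ 0.26  0.39  0.28  2.01 -1.2   0.91  0.5 ] 0.0 0.0
(0.6, -0.15) -60 [-1.12  0.8   1.27  2.02 -0.16  0.43 -2.6 ] 0.0 0.0
(0.6, -0.15) 105 [ 0.74  0.77 -0.47  1.43 -0.29  1.48  0.67] 0.0 0.0
(0.6, -0.15) 150 [ 0.54  0.92 -0.5   1.18  0.11  1.85  1.11] 0.0 0.0
(0.7, -0.1) -15 [-0.35  0.4   0.43  1.96  0.03  0.06 -1.88] 0.001 0.5
(0.7, -0.1) 10 [ 0.86  0.51 -0.81  1.95  0.37  0.11 -1.49] 0.0 0.0
(0.7, -0.1) 40 [ 0.19  0.5   0.18  1.82 -1.2   0.82  0.34] 0.0 0.0
(0.7, -0.1) -60 [-1.07  1.07  1.34  1.74 -0.55  0.64 -2.4 ] 0.0 0.0
(0.7, -0.1) 105 [ 0.59  0.93 -0.51  1.16 -0.26  1.52  0.52] 0.0 0.0
(0.7, -0.1) 150 [ 0.51  1.26 -1.01  0.78  0.48  2.06  0.83] 0.0 0.0
```

```bash
python3 - <<'E'
from ik import *; from h import go
q=np.array([-.296,.443,-.432,1.877,1.1,1.681,-.878])
for w in [((.54,-.02,.23),105,-45),((.58,-.06,.24),105,0),((.64,-.14,.22),105,44.2),((.64,-.14,.1),105,44.2),((.64,-.14,.069),105,44.2)]:
    q,e,r=ik(*w,q); print(q.round(2),e.round(3)); go(*w)
E
```

```text
[-0.08  0.15 -0.35  1.91  0.86  1.34 -0.49] 0.0
plan [ 0.  20.  -0.3] [-0.0362  0.0011  0.0175] rot 20.0 dist 0.04
[ 0.31  0.21 -0.32  1.63  0.07  1.31  0.25] 0.0
plan [ 0.1 65.  -0.3] [-0.0659  0.0295  0.0577] rot 65.0 dist 0.092
[ 0.64  0.67 -0.43  1.23 -0.38  1.72  0.54] 0.0
plan [  0.2 109.2  -0.2] [-0.0869  0.067   0.1502] rot 109.0 dist 0.186
[ 0.64  0.78 -0.4   1.31 -0.34  1.55  0.63] 0.0
plan [  0.2 109.2  -0.2] [0.0218 0.0665 0.201 ] rot 109.0 dist 0.213
[ 0.63  0.82 -0.4   1.32 -0.33  1.51  0.65] 0.0
plan [  0.2 109.2  -0.2] [0.0499 0.0664 0.2141] rot 109.0 dist 0.23
```

Call:
{"fn": "play_rows", "kwargs": {"plan": [0,10,0,-0.018,0,0.009,0.5,0,20,0,-0.036,0,0.018,0.5,0,30,0,-0.045,0.008,0.03,0.5,0,40,0,-0.052,0.015,0.04,0.5,0,50,0,-0.06,0.022,0.05,0.5,0,60,0,-0.066,0.028,0.058,0.5,0,70,0,-0.07,0.035,0.075,0.5,0,80,0,-0.075,0.045,0.1,0.5,0,90,0,-0.08,0.055,0.125,0.5,0,100,0,-0.085,0.062,0.14,0.5,0,109,0,-0.087,0.067,0.15,0.5,0,109,0,-0.05,0.067,0.168,0.5,0,109,0,-0.01,0.067,0.186,0.5,0,109,0,0.022,0.067,0.201,0.5,0,109,0,0.034,0.067,0.207,0.5,0,109,0,0.042,0.067,0.21,0.5,0,109,0,0.042,0.067,0.21,0.5,0,109,0,0.042,0.067,0.21,0.5]}}

```text
clock: 11.02
position: [0.6411, -0.1395, 0.0791]
ee_rot: [0.565, 0.736, 0.23, -0.295]
ft_force: [-0.3, 0.9, -1.9]
grip_width: 0.795
grasp_force: 46.2
```

```bash
python3 - <<'E'
from h import *
o,R=tool(); print(o['position'],np.degrees(np.arccos(-R.as_matrix()[2,2])),o['joint_pos'].round(3),o['ft_force'])
E
```

```text
[ 0.64106095 -0.13954459  0.07911605] 43.9683423591603 [ 0.614  0.92  -0.348  1.137 -0.343  1.578  0.673] [-0.33200092  0.8777092  -1.89286125]
```

Call:
{"fn": "play_rows", "kwargs": {"plan": [0,0,0,-0.003,0,0.003,0.5,0,0,0,-0.005,0,0.005,0.5,0,0,0,-0.006,0,0.006,0.5,0,0,0,-0.0062,0,0.0063,0.5,0,0,0,-0.0062,0,0.0063,0.5]}}

```text
clock: 11.65
position: [0.6405, -0.1395, 0.0699]
ee_rot: [0.564, 0.735, 0.23, -0.296]
ft_force: [-1.9, -1.0, 4.6]
grip_width: 0.792
grasp_force: 46.6
```

Call:
{"fn": "play_rows", "kwargs": {"plan": [0,0,0,0,0,0,0.9,0,0,0,0,0,0,1,0,0,0,0,0,0,1,0,0,0,0,0,0,1,0,0,0,0,0,-0.03,1,0,0,0,0,0,-0.07,1,0,0,0,0,0,-0.12,1,0,0,0,0,0,-0.16,1,0,0,0,0,0,-0.18,1]}}

```text
clock: 12.78
position: [0.6725, -0.2622, 0.2]
ee_rot: [0.565, 0.735, 0.23, -0.295]
ft_force: [-0.2, 0.3, -0.3]
grip_width: 1.002
grasp_force: 0.0
```

```bash
python3 - <<'E'
from ik import *; from h import *
o,R=tool(); print(o['position'],o['joint_pos'].round(3))
w=((.44,-.298,.26),80,0)
print(ik(*w,o['joint_pos'])); go(*w); go((.44,-.298,.26),-100,0)
im,m=snap("scene","s4"); im2,m=snap("wrist","w4"); im3,m=snap("top","t4")
cv2.imwrite("pics/c4.png",np.hstack([cv2.resize(im[140:400,100:420],(490,400)),cv2.resize(im2[:,160:480],(310,400))]))
E
```

```text
[ 0.67247715 -0.26220233  0.19996668] [ 0.632  1.052 -0.308  0.618 -0.344  1.978  0.609]
(array([ 0.72198535,  0.06803194, -0.19438838,  1.74965267,  0.01353185,
        1.32522784,  0.35701882]), np.float64(5.558438747594371e-06), np.float64(0.0012447466792994335))
plan [ -9.2 -43.3  23.7] [ 0.0602 -0.2336 -0.0269] rot 50.0 dist 0.243
plan [  58.6  -12.5 -145. ] [ 0.0602 -0.2336 -0.0269] rot 157.0 dist 0.243
```

View pics/c4.png

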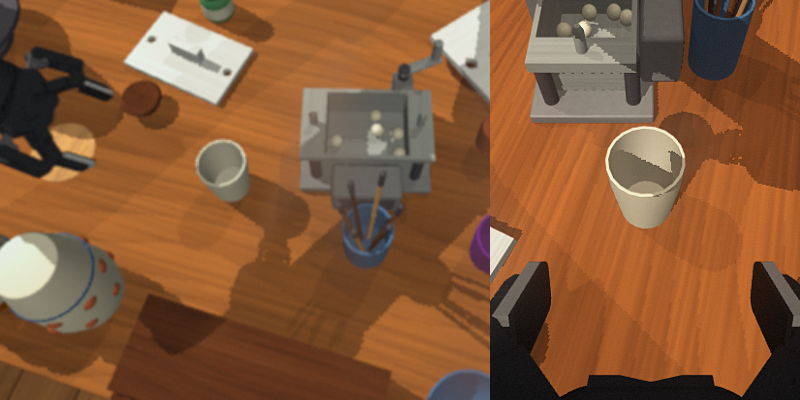

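The cup stands upright and empty at left (222,170), and five balls are visible in the tub; the sixth I'll check from above. Next, over the small cover.

Call:
{"fn": "play_rows", "kwargs": {"plan": [-9.2,-43.3,23.7,0.06,-0.234,-0.027,1,-9.2,-43.3,23.7,0.06,-0.234,-0.027,1,-9.2,-43.3,23.7,0.06,-0.234,-0.027,1,-9.2,-43.3,23.7,0.06,-0.234,-0.027,1,-9.2,-43.3,23.7,0.06,-0.234,-0.027,1,-9.2,-43.3,23.7,0.06,-0.234,-0.027,1,-9.2,-43.3,23.7,0.06,-0.234,-0.027,1,-9.2,-43.3,23.7,0.06,-0.234,-0.027,1,-9.2,-43.3,23.7,0.06,-0.234,-0.027,1]}}

```text
clock: 14.05
position: [0.4395, -0.2972, 0.2577]
ee_rot: [0.766, 0.643, -0.001, -0.002]
ft_force: [0.5, -0.1, -0.9]
grip_width: 1.003
grasp_force: 0.0
```

```bash
python3 - <<'E'
from h import *
im,m=snap("wrist","w5"); o,R=tool(); print(o['position'],R.as_matrix().round(3))
hsv=cv2.cvtColor(im,cv2.COLOR_BGR2HSV); mask=((hsv[:,:,1]<50)&(hsv[:,:,2]>60)).astype(np.uint8)*255
cs,_=cv2.findContours(mask,cv2.RETR_CCOMP,cv2.CHAIN_APPROX_NONE)
for c in cs:
    a=cv2.contourArea(c)
    if a>60: (x,y),r=cv2.minEnclosingCircle(c); print(int(a),round(x,1),round(y,1),round(r,1))
v=im.copy(); v[mask==0]//=3; cv2.imwrite("pics/v5.png",v)
E
```

```text
[ 0.43960205 -0.29727872  0.25780969] [[ 0.173  0.985 -0.004]
 [ 0.985 -0.173  0.003]
 [ 0.002 -0.004 -1.   ]]
277 15.7 345.1 11.4
781 459.0 294.0 37.2
791 192.0 294.0 37.2
19263 329.0 148.4 102.7
105 329.0 224.0 7.1
196 329.0 80.5 8.5
```

View pics/w5.png

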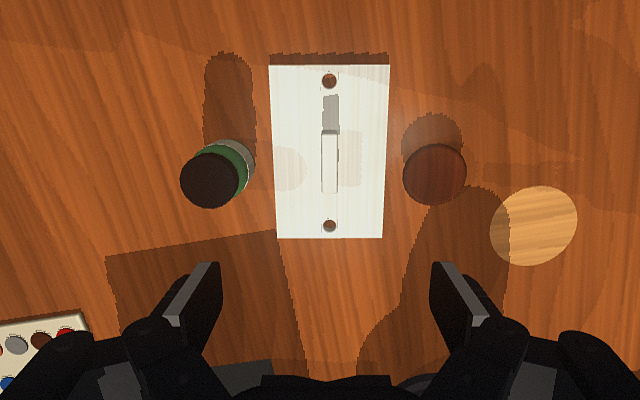

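The picture shows the small cover squarely in view, with holes at (329,80) and (329,225), grip at (329,162), the jar left at (212,180) and the dish right at (434,174). I fit its corners and holes for the pose.

```bash
cat >> h.py <<'E'
def quad(mask,z,m,frac=.15):
    "fit 4 lines to the largest contour's sides -> corner pixels, ordered"
    cs,_=cv2.findContours(mask,cv2.RETR_EXTERNAL,cv2.CHAIN_APPROX_NONE); c=max(cs,key=cv2.contourArea)
    ap=cv2.approxPolyDP(c,.03*cv2.arcLength(c,True),True)[:,0].astype(float); pts=c[:,0].astype(float); L=[]
    for i in range(4):
        a,b=ap[i],ap[(i+1)%4]; u=(b-a)/np.linalg.norm(b-a); n=np.array([-u[1],u[0]])
        t=(pts-a)@u/np.linalg.norm(b-a); k=(abs((pts-a)@n)<4)&(t>frac)&(t<1-frac)
        vx,vy,x,y=cv2.fitLine(pts[k].astype(np.float32),cv2.DIST_HUBER,0,.01,.01).ravel(); L.append(np.cross([x,y,1],[x+vx,y+vy,1]))
    co=[np.cross(L[i-1],L[i]) for i in range(4)]; co=np.array([p[:2]/p[2] for p in co]); return co,ray(m,co,z)
E
python3 - <<'E'
from h import *
im=cv2.imread("pics/w5.png"); m=viewer.camera_model("wrist"); o,R=tool(); print(o['position'])
hsv=cv2.cvtColor(im,cv2.COLOR_BGR2HSV); mask=((hsv[:,:,1]<50)&(hsv[:,:,2]>60)).astype(np.uint8)*255
mask[250:]=0; mask[:,:255]=0; mask[:,400:]=0
co,X=quad(mask,.010,m); print(co.round(1)); print(X.round(4),X.mean(0)); s=np.linalg.norm(np.roll(X,-1,0)-X,axis=1);print(s)
h=ray(m,[(329,80.5),(329,224.5)],.010); print('holes',h.round(4),h.mean(0),np.linalg.norm(h[0]-h[1]),np.degrees(np.arctan2(*(h[0]-h[1])[[1,0]])))
g=ray(m,[(329.5,161.5)],.042); print('grip',g)
print('in tool', R.inv().apply(X.mean(0)-o['position']),R.inv().apply(h.mean(0)-o['position']))
E
```

```text
[ 0.43960205 -0.29727872  0.25780969]
[[268.4  65. ]
 [277.5 237. ]
 [381.2 237. ]
 [389.   65. ]]
[[ 0.4003 -0.1961  0.01  ]
 [ 0.3699 -0.3783  0.01  ]
 [ 0.4864 -0.3984  0.01  ]
 [ 0.5172 -0.2166  0.01  ]] [ 0.4434513  -0.29733412  0.01      ]
[0.18466563 0.11821515 0.18440612 0.11870076]
holes [[ 0.4566 -0.2207  0.01  ]
 [ 0.4304 -0.3731  0.01  ]] [ 0.44351684 -0.29693179  0.01      ] 0.1546405965602612 80.26024379842741
grip [[ 0.44418405 -0.29500181  0.042     ]]
in tool [1.6411003e-04 4.8677998e-03 2.4779173e-01] [0.00057172 0.00486287 0.24779248]
```

```bash
python3 -c "
from h import *
go((.4435,-.2971,.07),80.2,0);go((.4435,-.2971,.031),80.2,0)"
```

```text
plan [-0.2 -0.1 -0.1] [0.0005 0.0046 0.1878] rot 0.0 dist 0.188
plan [-0.2 -0.1 -0.1] [0.0004 0.0048 0.2268] rot 0.0 dist 0.227
```

Call:
{"fn": "play_rows", "kwargs": {"plan": [-0.2,-0.1,-0.1,0.0005,0.0046,0.05,0.5,-0.2,-0.1,-0.1,0.0005,0.0046,0.1,0.5,-0.2,-0.1,-0.1,0.0005,0.0046,0.15,0.5,-0.2,-0.1,-0.1,0.0005,0.0047,0.188,0.5,-0.2,-0.1,-0.1,0.0005,0.0048,0.208,0.5,-0.2,-0.1,-0.1,0.0005,0.0048,0.22,0.5,-0.2,-0.1,-0.1,0.0005,0.0048,0.227,0.5,-0.2,-0.1,-0.1,0.0005,0.0048,0.227,0.5]}}

```text
clock: 15.1
position: [0.4439, -0.2972, 0.0317]
ee_rot: [0.765, 0.644, -0.0, 0.001]
ft_force: [-0.3, -0.5, -0.8]
grip_width: 0.498
grasp_force: 0.0
```

Call:
{"fn": "play_rows", "kwargs": {"plan": [0,0,0,0,0,0,0.1,0,0,0,0,0,0,0.1,0,0,0,0,0,0,0.1,0,0,0,0,0,0,0.1,0,0,0,0,0,0,0.1], "squeeze": 90}}

```text
clock: 15.72
position: [0.4439, -0.2974, 0.0326]
ee_rot: [0.765, 0.644, -0.0, 0.001]
ft_force: [-2.3, 1.1, 6.4]
grip_width: 0.17
grasp_force: 88.6
```

Call:
{"fn": "play_rows", "kwargs": {"plan": [0,0,0,0,0,-0.02,0.1,0,0,0,0,0,-0.06,0.1,0,0,0,0,0,-0.11,0.1,0,0,0,0,0,-0.15,0.1,0,0,0,0,0,-0.19,0.1,0,0,0,0,0,-0.19,0.1]}}

```text
clock: 16.48
position: [0.4449, -0.2975, 0.2247]
ee_rot: [0.765, 0.644, 0.001, 0.003]
ft_force: [-0.7, -0.6, -5.7]
grip_width: 0.167
grasp_force: 89.0
```

```bash
python3 - <<'E'
from h import *
im=cv2.imread("pics/w1.png")
a=cv2.resize(im[58:263,275:420],(424,600),interpolation=cv2.INTER_CUBIC)
z=lambda y,x:cv2.resize(im[y:y+37,x:x+46],(368,300),interpolation=cv2.INTER_CUBIC)
cv2.imwrite("pics/c6.png",np.hstack([a,np.vstack([z(68,326),z(216,320)])]))
print(status.get_obs()['ft_force'])
E
```

```text
[-0.72564575 -0.64558977 -5.65455831]
```

View pics/c6.png

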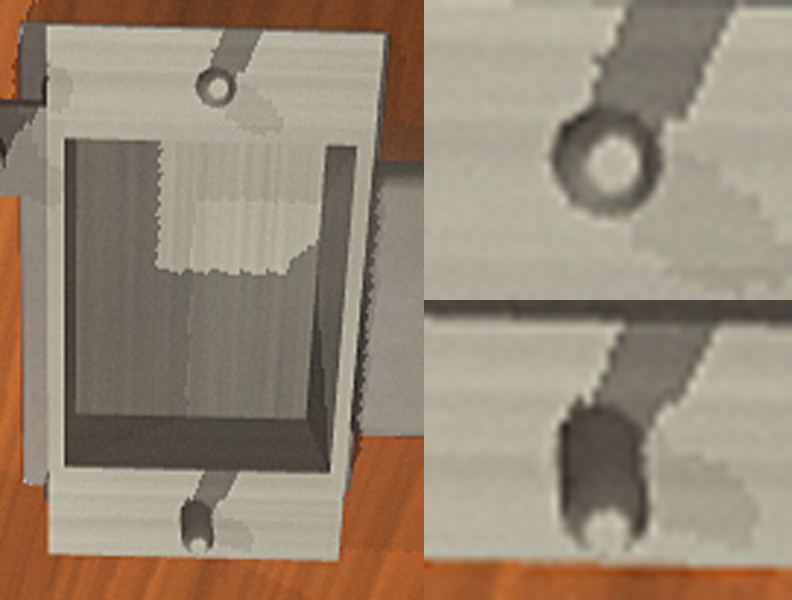

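The crop shows stud 0's bright tip at zoom (610,160) and stud 1's tip at (605,530), with the mouth corners sharp. Converting to the mill pose.

```bash
python3 - <<'E'
from h import *
m=dict(fx=359.4854533490497,fy=359.4854533490497,cx=325.48577629199934,cy=195.22707729926807,R=np.array([[9.59384502e-01,2.82101615e-01,-2.35923749e-04],[2.68766471e-01,-9.13778987e-01,3.04585862e-01],[8.57085813e-02,-2.92278364e-01,-9.52484854e-01]]),t=np.array([-.49154522,-.16213614,.42941233]))
def rep(n,A,B):
    d=A-B; print(n,((A+B)/2).round(4),np.linalg.norm(d).round(4),np.degrees(np.arctan2(d[1],d[0])).round(2))
for z in (.118,.116,.114):
    s=ray(m,[(348.8,87.3),(342.1,243.8)],z); rep(f'studs z{z}',s[0],s[1])
z=lambda p:(np.array(p)+.5)/2.925-.5+[275,58]
c=z([(64,139),(357,147),(330,471),(64,467)])
o=z([(47,26),(387,33),(339,560),(49,553)])
for zz in (.09,.088):
    for n,q in (('in',c),('out',o)):
        X=ray(m,q,zz); print(n,zz,X.round(4).tolist(),X.mean(0).round(4),np.linalg.norm(np.roll(X,-1,0)-X,axis=1).round(4)); rep(' ymid',(X[0]+X[1])/2,(X[2]+X[3])/2)
E
```

```text
studs z0.118 [0.5204 0.0409 0.118 ] 0.1558 104.96
studs z0.116 [0.5206 0.0405 0.116 ] 0.1567 104.96
studs z0.114 [0.5209 0.04   0.114 ] 0.1576 104.96
in 0.09 [[0.4573, 0.0852, 0.09], [0.5539, 0.1108, 0.09], [0.5845, -0.0037, 0.09], [0.4882, -0.0304, 0.09]] [0.521  0.0405 0.09  ] [0.0999 0.1186 0.0999 0.1196]
 ymid [0.521  0.0405 0.09  ] 0.1191 104.96
out 0.09 [[0.4425, 0.1186, 0.09], [0.5509, 0.1482, 0.09], [0.6001, -0.0376, 0.09], [0.4919, -0.0663, 0.09]] [0.5213 0.0407 0.09  ] [0.1124 0.1922 0.112  0.1914]
 ymid [0.5213 0.0407 0.09  ] 0.1918 104.87
in 0.088 [[0.4572, 0.085, 0.088], [0.5543, 0.1108, 0.088], [0.585, -0.0044, 0.088], [0.4883, -0.0312, 0.088]] [0.5212 0.0401 0.088 ] [0.1005 0.1192 0.1004 0.1203]
 ymid [0.5212 0.0401 0.088 ] 0.1197 104.96
out 0.088 [[0.4423, 0.1186, 0.088], [0.5513, 0.1484, 0.088], [0.6007, -0.0384, 0.088], [0.4919, -0.0673, 0.088]] [0.5216 0.0403 0.088 ] [0.113  0.1932 0.1126 0.1924]
 ymid [0.5216 0.0403 0.088 ] 0.1928 104.87
```

```bash
python3 -c "
from h import *
go((.5208,.0407,.20),104.9,0)"
```

```text
plan [  0.3   0.3 -24.7] [0.3463 0.0169 0.0237] rot 25.0 dist 0.347
```

Call:
{"fn": "play_rows", "kwargs": {"plan": [0,0,-3,0.03,0.001,0.002,0.1,0,0,-7,0.08,0.004,0.004,0.1,0.1,0.1,-11,0.13,0.006,0.008,0.1,0.2,0.2,-15,0.18,0.009,0.012,0.1,0.2,0.2,-19,0.23,0.012,0.016,0.1,0.3,0.3,-22,0.28,0.014,0.02,0.1,0.3,0.3,-24,0.32,0.016,0.022,0.1,0.3,0.3,-24.7,0.346,0.017,0.024,0.1,0.3,0.3,-24.7,0.346,0.017,0.024,0.1,0.3,0.3,-24.7,0.346,0.017,0.024,0.1,0.3,0.3,-24.7,0.346,0.017,0.024,0.1]}}

```text
clock: 17.85
position: [0.5191, 0.0402, 0.1967]
ee_rot: [0.61, 0.792, -0.0, -0.003]
ft_force: [0.9, -1.1, -4.9]
grip_width: 0.165
grasp_force: 88.7
```

```bash
python3 - <<'E'
from h import *
go((.5208,.0407,.157),104.9,0)
im,m=snap("wrist","w7"); o,R=tool(); print(o['position'],R.as_matrix().round(4).tolist())
C=o['position']+R.apply([[.078,0,.0226],[-.078,0,.0226],[.093,.06,.0226],[.093,-.06,.0226]]); print('pred px hole,corners',proj(m,C).round(1))
hsv=cv2.cvtColor(im,cv2.COLOR_BGR2HSV); p=proj(m,C[:1])[0].astype(int); print(p)
# print coarse value/sat map around predicted hole
for a in (1,2): print(hsv[p[1]-30:p[1]+31:4,p[0]-30:p[0]+31:4,a])
E
```

```text
plan [-0.3 -0.3 -0.1] [-0.0001  0.0019  0.0397] rot 0.0 dist 0.04
[0.51930679 0.04027704 0.1969468 ] [[-0.2553, 0.9669, -0.0056], [0.9669, 0.2553, 0.0035], [0.0048, -0.0045, -1.0]]
pred px hole,corners [[323.3  79.5]
 [323.6 388. ]
 [478.6  38.8]
 [167.9  38.6]]
[323  79]
[[11 36 29 32 31 31 36 32 32 30 31 39 35 39 42 36]
 [15 30 34 37 38 33 35 30 27 37 42 32 35 33 37 36]
 [14 29 35 30 33 32 39 37 27 34 37 29 28 36 31 22]
 [17 35 30 36 31 32 38 27 37 36 36 32 37 18 23 24]
 [15 32 30 32 31 42 38 28 28 41 20 40 34 21 23 22]
 [15 34 28 35 34 23 35 29 25 36 26 31 25 24 27 26]
 [15 28 29 28 30 34 27 34 33 43 39 29 36 24 23 21]
 [14 37 30 27 25 26 28 31 34 30 37 29 35 33 21 25]
 [15 18 25 34 34 32 19 33 39 37 38 38 32 40 24 24]
 [15 16 27 33 29 27 28 37 30 32 32 36 23 31 20 20]
 [16 18 29 36 32 33 33 29 33 20 32 36 43 20 21 22]
 [19 35 33 35 31 33 27 28 30 41 32 25 38 21 22 23]
 [14 17 26 37 35 34 21 25 33 20 31 33 23 24 23 34]
 [15 15 29 33 32 31 29 40 39 36 32 35 34 25 19 24]
 [14 15 20 29 31 27 29 34 29 31 33 30 33 34 28 26]
 [14 19 28 29 38 27 34 31 28 36 38 40 35 32 28 26]]
[[179 127 
[... 362 characters left out ...]
  91  87  75  81 180 180 183]
 [185 147 130 127  86  90  93  60  70  71  59  89 142 182 181 184]
 [186 123 128 124  83  87  90  66  98  92  75  88  87 171 180 183]
 [185 195 131 112  91  88  54  61  91  96  68  61  80 159 182 183]
 [187 186 133 124  87  93 100  55  94  96  63  79  78 162 181 183]
 [187 182 132 129  87  92  94  53  46  50  56  79  65 187 181 183]
 [187 132 133 132 117  92  95  90  95  94  87  82 141 184 183 176]
 [182 191 128 132 125 119  84  91  92  88  82 138 188 178 180 126]
 [187 192 131 131 128 125 125 127 125 121 118 125 126 176 190 127]
 [186 186 200 130 125 123 125 127 131 124 123 128 124 128 127 126]
 [186 188 128 130 129 125 128 124 127 129 128 128 132 126 129 126]]
```

The hole shows in the wrist image with stud 0 visible through it, so I can measure the misfit directly.

```bash
cat > fit.py <<'E'
from h import *
def misfit(name):
    o,R=tool(); im,m=snap("wrist",name)
    g=cv2.GaussianBlur(cv2.cvtColor(im,cv2.COLOR_BGR2GRAY),(3,3),0).astype(int)
    H=o['position']+R.apply([.078,0,.0226]); p=proj(m,H)[0]
    yy,xx=np.mgrid[:400,:640]; near=np.hypot(xx-p[0],yy-p[1])<32
    dark=((g<108)&near).astype(np.uint8)
    cs,_=cv2.findContours(dark,cv2.RETR_EXTERNAL,cv2.CHAIN_APPROX_NONE); c=max(cs,key=cv2.contourArea); hole=cv2.fitEllipse(cv2.convexHull(c))
    h=np.array(hole[0]); in_=(np.hypot(xx-h[0],yy-h[1])<min(hole[1])/2-1)
    ring=((g<74)&in_).astype(np.uint8); ring=cv2.morphologyEx(ring,cv2.MORPH_OPEN,np.ones((2,2),np.uint8))
    cs,hi=cv2.findContours(ring,cv2.RETR_CCOMP,cv2.CHAIN_APPROX_NONE)
    print('pred',p.round(1),'hole',np.round(hole[0],1),np.round(hole[1],1))
    for c,k in zip(cs,hi[0]):
        if len(c)>=6: e=cv2.fitEllipse(c); print(' ring','inner' if k[3]>=0 else 'outer',np.round(e[0],1),np.round(e[1],1),cv2.contourArea(c))
    return o,R,m,hole,g
E
python3 - <<'E'
from fit import *
o,R,m,hole,g=misfit("w8"); x,y=map(int,hole[0])
for r in range(y-26,y+27,2): print(' '.join(f'{v:3d}' for v in g[r,x-26:x+27:2]))
E
```

```text
pred [322.9  79.5] hole [324.8  80.2] [37.4 41.2]
 ring outer [327.9  82. ] [19.9 21.2] 330.5
 ring inner [327.9  81.2] [11.9 13.2] 120.5
 ring outer [325.5  64.5] [0. 1.] 7.0
126 124 124 124 121 120 118 120 120 120 120 121 120 120 120 122 121 120 120 121 121 121 121 120 121 122 119
125 124 125 125 123 120 120 119 121 121 121 121 121 119 121 121 122 120 121 120 121 121 121 120 134 173 148
129 124 123 123 123 120 118 120 123 121 123 121 122 121 122 124 122 121 121 120 121 121 122 119 160 176 179
121 124 123 122 123 121 119 120 122 122 120 114 109 105 106 111 111 121 122 122 123 121 122 130 172 170 178
124 124 123 123 123 122 119 119 121 110  95  83  78  76  74  78  78  91 105 118 122 122 119 148 173 171 177
124 124 123 122 123 122 120 120 101  83  76  70  71  73  72  72  68  71  74  91 116 123 126 175 172 171 179
154 129 123 122 123 122 114  96  81  73  80  86  89  88  89  87  86  79  69  73  84 111 137 182 172 171 178
175 124 122 122 124 122  98  81  72  85  88  88  88  87  87  88  87  88  86  73  73  84 160 180 171 170 178
159 122 123 122 124 111  88  74  88  87  87  88  84  80  72 
[... 1291 characters left out ...]
  90  91  89  88  82  78  88 134 167 181 171 173 181
181 133 128 121 126 124 118 113  98  88  88  90  89  89  88  89  89  88  79  85 124 156 183 179 174 175 182
170 125 128 121 124 123 121 119 116 103  90  86  86  88  87  86  85  85  95 113 159 181 181 180 172 174 170
145 126 129 121 127 124 121 121 120 121 117 105  98  94  92  96 101 110 112 117 155 161 177 180 173 175 156
132 127 129 121 126 124 122 121 122 122 121 120 118 116 118 118 118 120 121 122 120 120 129 128 148 157 130
149 134 127 123 126 123 121 122 122 123 123 122 121 122 121 122 124 123 121 122 123 123 123 122 116 118 121
187 169 126 127 126 123 121 121 122 121 123 122 122 120 121 122 123 123 122 122 122 123 122 122 122 122 122
```

```bash
python3 - <<'E'
from h import *
o,R=tool(); m=viewer.camera_model("wrist")
H=ray(m,(324.8,80.2),o['position'][2]-.0226)[0]; T=ray(m,(327.9,81.2),.118)[0]
print('hole',H.round(4),'stud',T.round(4)); print('hole in tool',R.inv().apply(H-o['position']).round(4)); print('stud-hole in tool',R.inv().apply(T-H).round(4))
print('stud model',[.5208+.078*np.cos(np.radians(104.95)),.0407+.078*np.sin(np.radians(104.95))])
E
```

```text
hole [0.5002 0.1158 0.1745] stud [0.5016 0.1159 0.118 ]
hole in tool [0.0777 0.0008 0.023 ]
stud-hole in tool [-0.0005  0.0016  0.0565]
stud model [np.float64(0.5006778706460302), np.float64(0.11605980301368962)]
```

Call:
{"fn": "play_rows", "kwargs": {"plan": [-0.3,-0.3,-0.1,-0.0003,0.0017,0.012,0.1,-0.3,-0.3,-0.1,-0.0003,0.0017,0.025,0.1,-0.3,-0.3,-0.1,-0.0003,0.0017,0.036,0.1,-0.3,-0.3,-0.1,-0.0003,0.0017,0.042,0.1,-0.3,-0.3,-0.1,-0.0003,0.0017,0.042,0.1,-0.3,-0.3,-0.1,-0.0003,0.0017,0.042,0.1]}}

```text
clock: 18.7
position: [0.5213, 0.0415, 0.1556]
ee_rot: [0.609, 0.793, 0.001, 0.001]
ft_force: [0.4, 0.2, -4.5]
grip_width: 0.162
grasp_force: 88.8
```

```bash
python3 - <<'E'
from fit import *
o,R,m,hole,g=misfit("w9"); x,y=map(int,hole[0]); print(o['position'],R.as_matrix().round(4).tolist(),o['ft_force'])
go((.5208,.0407,.15),104.95,0)
for r in range(y-24,y+25,2): print(' '.join(f'{v:3d}' for v in g[r,x-24:x+25:2]))
E
```

```text
pred [322.9  79.5] hole [324.8  80.3] [37.6 41.5]
 ring outer [322.5  82.8] [25.9 26.7] 541.5
 ring inner [322.7  82.4] [13.4 14.8] 154.0
 ring outer [325.5  64.5] [0. 1.] 7.0
[0.52133257 0.04150672 0.15558578] [[-0.2582, 0.9661, 0.0019], [0.9661, 0.2582, 0.0002], [-0.0003, 0.0018, -1.0]] [ 0.39218793  0.20088948 -4.54451252]
plan [0.1 0.  0. ] [-0.0006 -0.0008  0.0057] rot 0.0 dist 0.006
123 123 123 121 117 118 119 119 119 120 119 120 119 119 120 120 120 120 119 118 120 119 120 120 116
123 122 122 121 119 117 118 120 119 120 120 121 121 120 121 120 120 118 120 119 121 120 122 119 129
123 121 121 121 120 116 118 121 121 119 112 108 103 105 109 110 120 121 119 121 119 132 173 157 158
123 121 120 121 119 118 119 118 110  94  81  77  75  74  77  78  90 107 118 120 118 161 178 170 170
123 123 121 121 120 120 118  98  83  74  69  70  73  71  71  69  69  75  90 115 131 179 177 170 169
123 122 122 122 120 114  93  81  72  77  86  88  87  86  87  84  76  67  70  80 139 179 178 170 170
124 122 121 123 119  97  80  73  82  81  75  71  79  83  86  86  86  85  72  69 150 177 176 169 170
123 122 
[... 1091 characters left out ...]

123 127 119 124 116 100  80  59  50  49  50  51  51  50  53  69  80  79  79  76 101 144 174 170 169
125 128 119 124 120 114  97  77  65  60  52  52  57  64  71  80  80  78  76  85 134 167 179 172 173
127 126 119 123 122 119 112  95  82  81  78  77  80  82  81  80  80  78  83 105 155 180 178 171 172
127 127 119 125 122 121 118 116 102  85  80  80  80  78  78  77  80  94 106 115 135 164 178 171 169
128 127 119 124 122 120 120 121 119 116 106  95  92  89  94  99 110 111 116 122 118 145 180 171 138
136 126 118 124 122 121 119 121 122 121 118 118 116 116 116 116 119 120 121 121 120 168 179 163 115
132 127 121 124 123 121 120 122 121 121 121 121 120 120 121 122 122 121 121 121 132 179 181 135 118
```

```bash
python3 - <<'E'
from h import *
o,R=tool(); m=viewer.camera_model("wrist")
H=ray(m,(324.8,80.3),o['position'][2]-.0226)[0]; T=ray(m,(322.7,82.4),.118)[0]
print('hole',H.round(4),'stud',T.round(4)); print('hole in tool',R.inv().apply(H-o['position']).round(4)); print('stud-hole in tool',R.inv().apply(T-H).round(4))
E
```

```text
hole [0.5021 0.1168 0.1331] stud [0.5014 0.1157 0.118 ]
hole in tool [0.0777 0.0008 0.0226]
stud-hole in tool [-0.0009 -0.0009  0.0151]
```

Call:
{"fn": "play_rows", "kwargs": {"plan": [0,0,0,-0.0007,-0.0008,0,0.1,0,0,0,-0.0007,-0.0008,0.002,0.1,0,0,0,-0.0007,-0.0008,0.004,0.1,0,0,0,-0.0007,-0.0008,0.006,0.1,0,0,0,-0.0007,-0.0008,0.008,0.1,0,0,0,-0.0007,-0.0008,0.01,0.1,0,0,0,-0.0007,-0.0008,0.012,0.1,0,0,0,-0.0007,-0.0008,0.012,0.1]}}

```text
clock: 19.75
position: [0.5204, 0.0405, 0.1431]
ee_rot: [0.609, 0.793, 0.0, 0.0]
ft_force: [0.6, -0.2, -4.1]
grip_width: 0.165
grasp_force: 88.8
```

The holes are over the studs with no added force. Continuing down gently.

Call:
{"fn": "play_rows", "kwargs": {"plan": [0,0,0,0,0,0.003,0.1,0,0,0,0,0,0.006,0.1,0,0,0,0,0,0.009,0.1,0,0,0,0,0,0.012,0.1,0,0,0,0,0,0.015,0.1,0,0,0,0,0,0.017,0.1,0,0,0,0,0,0.018,0.1,0,0,0,0,0,0.018,0.1]}}

```text
clock: 20.75
position: [0.5205, 0.0405, 0.1252]
ee_rot: [0.609, 0.793, 0.0, 0.0]
ft_force: [-0.1, 0.1, -4.6]
grip_width: 0.165
grasp_force: 88.8
```

Call:
{"fn": "play_rows", "kwargs": {"plan": [0,0,0,0,0,0.001,0.1,0,0,0,0,0,0.0018,0.1,0,0,0,0,0,0.0025,0.1,0,0,0,0,0,0.003,0.1,0,0,0,0,0,0.003,0.1]}}

```text
clock: 21.38
position: [0.5205, 0.0406, 0.1226]
ee_rot: [0.609, 0.793, 0.0, 0.001]
ft_force: [-4.2, -0.5, 2.3]
grip_width: 0.166
grasp_force: 89.8
```

Call:
{"fn": "play_rows", "kwargs": {"plan": [0,0,0,0,0,0,0.3,0,0,0,0,0,0,0.5,0,0,0,0,0,0,0.5,0,0,0,0,0,0,0.5,0,0,0,0,0,-0.02,0.5,0,0,0,0,0,-0.06,0.5,0,0,0,0,0,-0.1,0.5,0,0,0,0,0,-0.12,0.5,0,0,0,0,0,-0.12,0.5]}}

```text
clock: 22.5
position: [0.5211, 0.0407, 0.2436]
ee_rot: [0.609, 0.793, 0.001, 0.002]
ft_force: [-0.6, 0.8, -0.5]
grip_width: 0.501
grasp_force: 0.0
```

```bash
python3 - <<'E'
from ik import *; from fit import *
o,R=tool(); im,m=snap("wrist","w10"); snap("scene","s10")
C=np.array([.5208,.0407,0]); M=Rn.from_euler('z',14.95,degrees=True)
X=C+M.apply([[.06,.093,.1],[-.06,.093,.1],[-.06,-.093,.1],[.06,-.093,.1],[0,.078,.118]]); print('pred plate corners, stud0',proj(m,X).round(1).tolist())
hsv=cv2.cvtColor(im,cv2.COLOR_BGR2HSV); mask=((hsv[:,:,1]<28)&(hsv[:,:,2]>165)).astype(np.uint8)*255; mask=cv2.morphologyEx(mask,cv2.MORPH_OPEN,np.ones((5,5),np.uint8))
cs,_=cv2.findContours(mask,cv2.RETR_EXTERNAL,cv2.CHAIN_APPROX_SIMPLE); c=max(cs,key=cv2.contourArea); print(cv2.contourArea(c),cv2.boxPoints(cv2.minAreaRect(c)).round(1).tolist())
print('knob pred px',proj(m,[.4011,.1161,.153]),'grip',proj(m,(.5208,.0407,.132)))
p=proj(m,[.4011,.1161,.153])[0].astype(int); g=cv2.cvtColor(im,cv2.COLOR_BGR2GRAY)
print(g[p[1]-28:p[1]+29:4,p[0]-40:p[0]+41:4]); print(hsv[p[1]-28:p[1]+29:4,p[0]-40:p[0]+41:4,1])
print(o['joint_pos'].round(2)); q=o['joint_pos']
pv=C+M.apply([-.078,.055,0]); print('pivot',pv)
for az in (125.3,70,15,10):
    k=pv+.052*np.array([np.cos(np.radians(az)),np.sin(np.radians(az)),0]); w=((k[0],k[1],.137),az,0); q,e,r=ik(*w,q); print(w,q.round(2),round(e,3))
k=pv+.052*np.array([np.cos(np.radians(125.3)),np.sin(np.radians(125.3)),0]); go((k[0],k[1],.20),125.3,0)
E
```

```text
pred plate corners, stud0 [[407.6, 57.2], [237.8, 57.0], [253.7, 287.2], [392.4, 287.0], [322.7, 79.4]]
17048.0 [[242.0, 59.0], [363.0, 59.0], [363.0, 287.0], [242.0, 287.0]]
knob pred px [[149.45032006  30.61723348]] grip [[322.81996289 196.28114187]]
[[196 194 193 197 201 198 121  91  91  49  58  49  53  52  61  91  86  95
  101  91  86]
 [196 192 195 192 202  86  90  92  51  49  52  57  76  91  92  88  97  96
   96  88  84]
 [194 196 194 197  78  94  88  91  97  95  91  87  93  92  89  89  97 101
   96  87  86]
 [198 198 200  80  94  96  94  92  96  93  94  95  95  93  93  91  97  96
   97  92  85]
 [196 206  87  92  89  94  92  89  95  95  99  91  91  96  89  92  96  96
   95  86  83]
 [205  87  93  91  87  91  89  83 106  89  86  95  95  96  87  89  96  97
   97  86  82]
 [ 88  96  86  87  89  95  83 146 138 151 141  61  58  89  87  81 100  97
   70  89  84]
 [ 94  84  83  89  87  92 103 149 138 148 144 145  57  62  62  55  89 103
   72  90  87]
 [ 79  77  81  87  89 102 127 145 134 150 143 146  54  55  59  56  62  58
   88  69  86]
 [ 78  78  85  89  92  98  92 148 136 149 146 
[... 1803 characters left out ...]
2  39
   43  42  47]]
[ 0.31  0.14 -0.51  1.71  0.07  1.3   0.04]
pivot [0.43125152 0.07371619 0.        ]
((np.float64(0.4012029195636458), np.float64(0.11615534796805652), 0.137), 125.3, 0) [ 0.22 -0.06 -0.57  2.14 -0.04  1.05  0.29] 0.0
((np.float64(0.44903656348452287), np.float64(0.1225802095647554), 0.137), 70, 0) [ 0.17  0.06 -0.53  2.03  0.04  1.05 -0.72] 0.0
((np.float64(0.4814796589986196), np.float64(0.08717478362921925), 0.137), 15, 0) [ 0.15  0.11 -0.43  1.98  0.05  1.06 -1.61] 0.0
((np.float64(0.4824615191882229), np.float64(0.08274589852256856), 0.137), 10, 0) [ 0.15  0.11 -0.42  1.98  0.05  1.06 -1.68] 0.0
plan [  0.    0.  -20.3] [ 0.1038 -0.0953  0.0413] rot 20.0 dist 0.147
```

Cover outline matches the seated prediction (rows 59–287), and the knob shows at (145,36), a clamp angle of about 1.16 rad. Moving above the knob.

```bash
python3 -c "
from h import *
go((.399,.114,.20),128.5,0)"
```

```text
plan [  0.    0.  -23.5] [ 0.1023 -0.098   0.0413] rot 24.0 dist 0.148
```

Call:
{"fn": "play_rows", "kwargs": {"plan": [0,0,-8,0.035,-0.033,0,0.5,0,0,-16,0.07,-0.066,0.01,0.5,0,0,-23.5,0.102,-0.098,0.03,0.5,0,0,-23.5,0.102,-0.098,0.055,0.5,0,0,-23.5,0.102,-0.098,0.08,0.5,0,0,-23.5,0.102,-0.098,0.098,0.5,0,0,-23.5,0.102,-0.098,0.106,0.5,0,0,-23.5,0.102,-0.098,0.106,0.22,0,0,-23.5,0.102,-0.098,0.106,0.22,0,0,-23.5,0.102,-0.098,0.106,0.22,0,0,-23.5,0.102,-0.098,0.106,0.22], "squeeze": 20}}

```text
clock: 23.98
position: [0.3997, 0.1138, 0.1364]
ee_rot: [0.435, 0.901, 0.0, 0.001]
ft_force: [-0.3, -0.0, 0.1]
grip_width: 0.219
grasp_force: 0.0
```

```bash
python3 - <<'E'
from h import *
o,R=tool(); print(o['position'],o['ft_force'],o['grip_width'],o['grasp_force'])
pv=np.array([.4312,.0737,0])
for az in (120,110,100,90,80,70,60,50,40,30,20,14,10):
    k=pv+.052*np.array([np.cos(np.radians(az)),np.sin(np.radians(az)),0]); go((k[0],k[1],.137),az,0)
E
```

```text
[0.39968309 0.11379774 0.1364252 ] [-0.27704672 -0.04582146  0.10622773] 0.21874989995889177 0.0
plan [0.1 0.1 8.5] [ 0.0004  0.0074 -0.0006] rot 8.0 dist 0.007
plan [ 0.1  0.1 18.5] [-0.0017  0.0162 -0.0005] rot 18.0 dist 0.016
plan [ 0.1  0.  28.5] [-0.0053  0.0245 -0.0005] rot 28.0 dist 0.025
plan [ 0.1  0.  38.5] [-0.0103  0.0321 -0.0005] rot 38.0 dist 0.034
plan [ 0.1  0.  48.5] [-0.0165  0.0387 -0.0005] rot 48.0 dist 0.042
plan [ 0.1  0.  58.5] [-0.0238  0.0441 -0.0005] rot 58.0 dist 0.05
plan [ 0.1  0.  68.5] [-0.0319  0.0481 -0.0005] rot 68.0 dist 0.058
plan [ 0.1 -0.  78.5] [-0.0406  0.0507 -0.0004] rot 78.0 dist 0.065
plan [ 0.1 -0.  88.5] [-0.0496  0.0517 -0.0004] rot 88.0 dist 0.072
plan [ 0.1 -0.  98.5] [-0.0586  0.0512 -0.0004] rot 98.0 dist 0.078
plan [ 1.000e-01 -0.000e+00  1.085e+02] [-0.0675  0.0491 -0.0004] rot 108.0 dist 0.083
plan [ 1.000e-01 -0.000e+00  1.145e+02] [-0.0725  0.0471 -0.0004] rot 114.0 dist 0.086
plan [ 1.000e-01 -1.000e-01  1.185e+02] [-0.0758  0.0455 -0.0004] rot 118.0 dist 0.088
```

Call:
{"fn": "play_rows", "kwargs": {"plan": [0,0,4,0,0.0037,0,0.22,0,0,8.5,0.0004,0.0074,0,0.22,0,0,18.5,-0.0017,0.0162,0,0.22,0,0,28.5,-0.0053,0.0245,0,0.22,0,0,38.5,-0.0103,0.0321,0,0.22,0,0,48.5,-0.0165,0.0387,0,0.22,0,0,58.5,-0.0238,0.0441,0,0.22,0,0,68.5,-0.0319,0.0481,0,0.22,0,0,78.5,-0.0406,0.0507,0,0.22,0,0,88.5,-0.0496,0.0517,0,0.22,0,0,98.5,-0.0586,0.0512,0,0.22,0,0,104,-0.0632,0.0502,0,0.22,0,0,108.5,-0.0675,0.0491,0,0.22,0,0,108.5,-0.0675,0.0491,0,0.22,0,0,108.5,-0.0675,0.0491,0,0.22]}}

```text
clock: 25.85
position: [0.4799, 0.0916, 0.1363]
ee_rot: [0.985, 0.174, 0.001, 0.0]
ft_force: [-0.3, 0.0, -0.3]
grip_width: 0.22
grasp_force: 0.0
```

Call:
{"fn": "play_rows", "kwargs": {"plan": [0,0,0,0,0,0,0.1,0,0,0,0,0,0,0.1,0,0,0,0,0,0,0.1], "squeeze": 20}}

```text
clock: 26.22
position: [0.48, 0.0917, 0.1363]
ee_rot: [0.985, 0.174, 0.001, -0.0]
ft_force: [0.2, 1.2, 3.1]
grip_width: 0.152
grasp_force: 20.9
```

```bash
python3 - <<'E'
from h import *
o,R=tool(); print(o['position'],o['ft_force'],o['grip_width'],o['grasp_force'])
pv=np.array([.4312,.0737,0])
for az in (17,15,13):
    k=pv+.052*np.array([np.cos(np.radians(az)),np.sin(np.radians(az)),0]); go((k[0],k[1],.137),az,0)
E
```

```text
[0.47998034 0.0916798  0.13633125] [0.24726671 1.20571601 3.0939263 ] 0.15154388425110782 20.908344089984894
plan [ 0.  -0.1  3. ] [-0.0001  0.0029 -0.0007] rot 3.0 dist 0.003
plan [ 0.  -0.1  5. ] [-0.0002  0.0047 -0.0007] rot 5.0 dist 0.005
plan [ 0.  -0.1  7. ] [-0.0004  0.0065 -0.0007] rot 7.0 dist 0.007
```

Knob is held between the pads. Driving the last few degrees onto the stop.

Call:
{"fn": "play_rows", "kwargs": {"plan": [0,0,2,0,0.0015,0,0.1,0,0,3,0,0.003,0,0.1,0,0,4,0,0.004,0,0.1,0,0,5,0,0.0048,0,0.1,0,0,5,0,0.0048,0,0.1]}}

```text
clock: 26.85
position: [0.4814, 0.0872, 0.1362]
ee_rot: [0.992, 0.13, 0.0, -0.0]
ft_force: [-3.5, 1.9, 5.1]
grip_width: 0.155
grasp_force: 21.3
```

Call:
{"fn": "play_rows", "kwargs": {"plan": [0,0,0,0,0,0,0.28,0,0,0,0,0,0,0.28,0,0,0,0,0,0,0.28,0,0,0,0,0,-0.03,0.28,0,0,0,0,0,-0.08,0.28,0,0,0,-0.05,0,-0.13,0.28,0,0,0,-0.1,0,-0.18,0.28,0,0,0,-0.1,0,-0.18,0.28]}}

```text
clock: 27.85
position: [0.384, 0.0608, 0.3189]
ee_rot: [0.992, 0.13, 0.003, 0.001]
ft_force: [0.2, -0.3, -0.2]
grip_width: 0.278
grasp_force: 0.0
```

```bash
python3 - <<'E'
from h import *
im,m=snap("wrist","w11"); im,m2=snap("scene","s11"); im,m3=snap("top","t11"); o,R=tool(); print(o['position'],o['ft_force'])
C=np.array([.5208,.0407,0]); M=Rn.from_euler('z',14.95,degrees=True)
for n,mm,f in (("wrist",m,"w11"),("scene",m2,"s11"),("top",m3,"t11")):
    im=cv2.imread(f"pics/{f}.png"); 
    K=C+M.apply([[-.026,.055,.153],[-.026,.055,.105]]); P=proj(mm,K); print(n,'knob',P.round(1).tolist())
    if n=="wrist":
        p=P[0].astype(int); hsv=cv2.cvtColor(im,cv2.COLOR_BGR2HSV); print(hsv[p[1]-32:p[1]+33:4,p[0]-40:p[0]+41:4,2])
# cup: white blob at expected place in scene, before vs after
a=cv2.imread("pics/s4.png").astype(int); b=cv2.imread("pics/s11.png").astype(int)
p=proj(m2,(.64,-.14,.045))[0].astype(int); print('cup diff',abs(a-b)[p[1]-35:p[1]+35,p[0]-25:p[0]+25].mean(),p)
E
```

```text
[0.38500059 0.06100826 0.31588577] [ 0.67884885 -0.73856332 -0.92483994]
wrist knob [[324.2, 51.5], [324.3, 55.9]]
[[147 146  79 150 103  77 203 207 205 209 213 171 148 133 129 133 131 132
   73 205 206]
 [148 152  67 157 150 100 161 209 210 206 203 207 205 161 129 133 134 148
   70 209 211]
 [146 148  59 104 111 102 152 201 204 207 202 206 199 199 200 185 132 147
   72 209 207]
 [145 146 135  54  95  66 210 207 203 208 204 201 200 198 196 202 167 171
   80 111 104]
 [150 153 154 150 135 198 206 206 209 208 209 202 201 203 199 199 208 205
  195 194 196]
 [154 147 151 154 152 150 188 171 210 189 205 204 202 200 205 204 212 209
  207 210 207]
 [151 147 152 153 149 148 152 151 149 133 120 194 201 201 200 209 209 209
  207 210 206]
 [215 199 154 147 152 152 152 154  93 159 155 164 128 204 205 212 209 210
  212 209 212]
 [219 208 209 210 146 150 149 150  75 155 155 161 165 200 209 206 207 209
  205 209 208]
 [219 207 211 207 215 182 154 152  66 146 162 157 168 206 209 213 211 211
  211 212 210]
 [223 207 208 209 207 146 153 151  94 153 150 168 130 203 211 212 211 209
  210 211 210]
 [224 211 207 209 208 212 152 151  80  97  86 105 162 203 210 206 209 209
  206 211 212]
 [223 207 208 210 208 217 155 156  80 156 163 162 155 211 211 213 211 213
  211 212 213]
 [211 210 208 209 211 190 153 155  77 156 157 165 155 206 213 211 210 213
  211 211 214]
 [196 209 210 208 208 210 151 154  76 153 160 162 151 205 213 212 210 213
  209 211 212]
 [168 209 208 210 209 212 155 151  77 158 163 165 157 205 211 212 211 211
  213 208 212]
 [159 210 210 212 210 218 158 155  73 158 160 167 158 208 212 212 212 213
  212 210 211]]
scene knob [[366.4, 196.4], [364.2, 207.0]]
top knob [[281.3, 195.3], [282.8, 198.8]]
cup diff 8.362095238095238 [247 254]
```

```bash
python3 - <<'E'
from h import *
C=np.array([.5208,.0407,0]); M=Rn.from_euler('z',14.95,degrees=True)
for f,mn in (("s4","scene"),("t4","top"),("s3","scene"),("s11","scene")):
    im=cv2.imread(f"pics/{f}.png"); m=viewer.camera_model(mn); g=cv2.cvtColor(im,cv2.COLOR_BGR2GRAY); s=cv2.cvtColor(im,cv2.COLOR_BGR2HSV)[:,:,1]
    big=cv2.resize(g,None,fx=4,fy=4,interpolation=cv2.INTER_CUBIC)
    r=4*m['fx']*.01/1.15
    if f!="s11":
        Q=proj(m,C+M.apply([[.05,.06,.036],[-.05,.06,.036],[-.05,-.06,.036],[.05,-.06,.036],[.05,.06,.09],[-.05,.06,.09],[-.05,-.06,.09],[.05,-.06,.09]]))
        x0,y0=Q.min(0).astype(int); x1,y1=Q.max(0).astype(int)
        roi=big[4*y0:4*y1,4*x0:4*x1]
        ci=cv2.HoughCircles(roi,cv2.HOUGH_GRADIENT,1,r*1.3,param1=80,param2=11,minRadius=int(r*.75),maxRadius=int(r*1.25))
        print(f,r,None if ci is None else [(round(x/4+x0),round(y/4+y0),int(roi[int(y),int(x)])) for x,y,_ in ci[0]])
def cup(f):
    im=cv2.imread(f"pics/{f}.png"); hsv=cv2.cvtColor(im,cv2.COLOR_BGR2HSV); k=((hsv[:,:,1]<90)&(hsv[:,:,2]>90)).astype(np.uint8); k[:,:205]=0;k[:,290:]=0;k[:215]=0;k[300:]=0
    n,_,st,ce=cv2.connectedComponentsWithStats(k); i=1+st[1:,4].argmax(); return st[i],ce[i].round(1)
print(cup("s4"),cup("s11"))
E
```

```text
s4 12.606420237547862 [(345, 215, 161), (346, 224, 226)]
t4 17.86376192120557 [(297, 194, 244)]
s3 12.606420237547862 [(360, 238, 218), (358, 225, 224), (345, 224, 222), (338, 235, 114)]
(array([ 228,  231,   35,   40, 1047], dtype=int32), array([246.2, 249.8])) (array([ 228,  231,   34,   40, 1008], dtype=int32), array([245.9, 249.7]))
```

```bash
python3 - <<'E'
from h import *
C=np.array([.5208,.0407,0]); M=Rn.from_euler('z',14.95,degrees=True)
m=viewer.camera_model("wrist"); o,R=tool(); Rct=m['R']@R.as_matrix(); pc=R.inv().apply(-m['R'].T@m['t']-o['position'])
R4=Rn.from_quat([.565,.735,.23,-.295]); m4=dict(m); m4['R']=Rct@R4.as_matrix().T; m4['t']=-m4['R']@(np.array([.67248,-.2622,.19997])+R4.apply(pc))
ms=viewer.camera_model("scene"); loc=lambda mm,p:M.inv().apply(ray(mm,p,.036)-C)[:,:2].round(3).tolist()
ps=[(345.5,215),(345.5,224),(320,231),(360,226),(360,239)]
pw=[(236,30),(262,11),(288,12),(301,16),(255,28)]
print('scene',loc(ms,ps)); print('wrist',loc(m4,pw)); 
w=cv2.cvtColor(cv2.imread("pics/w4.png"),cv2.COLOR_BGR2GRAY); X=C+M.inv().inv().apply(np.c_[M.inv().apply(ray(ms,ps,.036)-C)]); print('scene balls in w4',proj(m4,X).round(0).tolist())
print(w[0:48:3,216:324:4])
s=cv2.cvtColor(cv2.imread("pics/s4.png"),cv2.COLOR_BGR2GRAY); print(s[206:250:2,308:376:3])
E
```

```text
scene [[-0.04, 0.017], [-0.016, 0.017], [0.003, -0.044], [-0.011, 0.051], [0.022, 0.05]]
wrist [[-0.041, 0.018], [-0.011, 0.054], [0.022, 0.052], [0.039, 0.044], [-0.018, 0.022]]
scene balls in w4 [[237.0, 31.0], [256.0, 31.0], [268.0, 67.0], [262.0, 12.0], [288.0, 13.0]]
[[ 66  65  66  63  62  60  62  61  61  59  62  60  60  64  62  61  61  63
   61  66  62  60  61 107  68  61  95]
 [ 64  64  67  64  70  62  61  63  67  68  66  71  59  66  62  66  63  66
   94  59  62  67  64 107  65  60  93]
 [ 68  69  65  68  63  64  66  65  65  65  74 137 146  64  63  66  62 127
  141 145  59  62  62 109  62  60  92]
 [ 68  69  66  68  66  61  61  65  62  62 107 135 142 135  60  61  66 122
  142 141  54 114  72 105  58  60  93]
 [ 68  65  63  69  69  64  58  58  60  61 101 119 128 121  62  61  72 109
  120 126 135 156 162 109  60  63  90]
 [ 69  69  65  65  65  99 103 102  96  95  86  99 106  98  96 103 105  96
  101  99 123 147 146 105  55  65  90]
 [ 68  66  68  70  67  98 101 102  92  98  95  85  78  75  96 102 100  73
   78  69 111 119 122 107  63  61  93]
 [ 67  70  66  73  66  96  99 101  9
[... 2416 characters left out ...]
 99  53 117 122 119]
 [117 111 105 106 107 118 118 118 119 118 118 169 170 172 169 104  99 117
  119  52 117 120 120]
 [118 109 110 108 110 118 119 119 118 119 120 172 173 175 122 104 100 144
  146  58 117 120 119]
 [116 117 116 113 118 117 116 117 116 117 117 148 151 147 117 109 105 142
  144  71 115 121 120]
 [107 110 109 107 108 111 110 108 109 109 113 113 111 112 116 114 116 115
  117 115 117 120 118]
 [ 85  96  96  96  94  96  94  95  95  92  93  92  90  91  89  89  89  89
   90  92  92  94  95]
 [ 68  97  96  95  88  86  92  86  86  84  84  84  81  81  80  80  85  85
   90  89  84  55  62]
 [ 69  96  97  87 101  99 100  92  96  94  91  92  89  89  89  89  88  86
   84  88  79  40  43]]
```

Combining the two views before covering gives six distinct balls in the tub: four seen in both, plus one unique to each. The cup hasn't moved, and the cover and bar match their targets. Handing in.

```bash
python3 -c "
from workcell import manip
print(manip.hand_in())"
```

```text
the job is handed in; nothing more can be done
None
```

I finished the job and handed it in at about 28 s, but the hand-in gave no verdict: all six balls are in the tub, the cup stands upright to the right of the mill (not where it started), the cover is flush over both studs, the hold-down bar is at its stop, and I saw no bystander moved.

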